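# Set out the sign-in desk of the club office

### The job

Set out the sign-in desk. Lay the ink pad flat in front of the dark red guest book (on the robot's side), centred on the book's near long edge and parallel to it about 40 mm clear, and stand the red-knobbed stamp on the middle of the pad. Stand the blue-lidded tin and the green pen pot in line with the pad, one at each short end about 25 mm clear of it, the tin at the end towards the blue basket and the pen pot at the other end; put the blue-knobbed stamp away in the blue basket, and do not shift the mug or the pump bottle.

Things in the scene. Friction and masses are not known exactly. Their poses are not given: they have to be found in the camera images.
- ink_pad: flat black ink pad with a dark red inked face on top, 56 (x) x 80 (y) x 18 mm high, 120 g, loose. Origin: centre of its underside; x is its short direction, y its long direction, z up. Grip it across the 56 mm.
- red_stamp: rubber stamp, 66 mm high, standing: wooden foot 24 (x) x 36 (y) x 14 mm, thin steel neck, and on top a round red plastic knob 28 mm across with straight sides from 42 to 60 mm above the underside, where it is gripped; 60 g. Origin: centre of its underside, z up. Loose; belongs on the middle of the ink pad, upright, either way round.
- blue_stamp: rubber stamp, 66 mm high, standing: wooden foot 24 (x) x 36 (y) x 14 mm, thin steel neck, and on top a round blue plastic knob 28 mm across with straight sides from 42 to 60 mm above the underside, where it is gripped; 60 g. Origin: centre of its underside, z up. Loose; belongs in the basket, in any attitude.
- pen_pot: round green pen pot, 58 mm across, straight wall 85 mm high, with three pens fixed in it that reach 107 mm, 180 g, loose. Origin: centre of its underside, z up.
- tin: round collecting tin with a white label and a blue lid, body 60 mm and lid 62 mm across, 90 mm high (lid from 80 to 90 mm), closed, 220 g, loose. Origin: centre of its underside, z up.
- guest_book: closed dark red guest book lying flat with two thin brass lines, fixed to the desk, 105 (x) x 150 (y) x 18 mm high. Origin: centre of its underside; y is along its long edges, -x points to the robot's side, so its near long edge lies at x = -52.5 mm. In the row of three on the far part of the desk (book, basket, tissue box, in any order).
- basket: open blue plastic basket, fixed to the desk, 110 (x) x 150 (y) x 50 mm high outside, walls and floor about 4 mm thick. Origin: centre of its underside, -x towards the robot's side, z up.
- tissue_box: closed grey-green card box with a dark oval slot in its top, fixed to the desk, 105 (x) x 150 (y) x 60 mm high. Origin: centre of its underside. An obstacle with no part in the job.
- mug: white mug, 72 mm across at the rim, 85 mm high, with a handle on its +y side that reaches some 30 mm out, loose bystander. Origin: centre of its underside. Leave it where it is.
- pump_bottle: cream pump bottle with a black pump head, body 56 mm across, 130 mm high in all, loose bystander. Origin: centre of its underside. Leave it where it is.
There are look-alikes about, which are no part of the job. There is more than one size of the tin; the job needs the smallest.

How it is judged:
By the outcome, as a careful person would: the job done as asked, in the order asked, and still so for the second after the job is handed in, with the robot touching nothing.
It also fails if it takes over 128 s, if anything falls off the work surface, if the arm or the gripper's body presses on something with over 40 N, if the wrist force passes 120 N, or if a joint passes its speed limit or range.

### The arm

A 6-joint arm with a two-finger parallel gripper is mounted at the origin on the work surface. World frame = base frame: x ahead of the robot, y to its left, z up, the work surface at z = 0. Lengths are in m, angles in rad, forces in N, time in s.
With the tool pointing down it reaches from about 0.225 to 0.875 m from the base axis. Payload 3.4 kg.
Tool frame: the origin (TCP) lies at the very end of the fingers, on their centre line; the grasp point (between the pads) lies 19 mm behind it (grasp_offset is the distance from the TCP to the grasp point, in m); y points along the fingers, z is the direction in which the jaws open and shut, and the axes are right-handed (so a half turn about y gives the same grasp; the last joint's range is limited). The gripper opens to 85 mm and grips with 20 to 120 N. Pads are 22 mm wide; open, the fingers measure 114 mm over their backs; the gripper's body (76 mm by 85 mm) begins 54 mm behind the grasp point. The pads swing forward as they close: fully open they stand 13 mm farther back than shut.
Start: joints at [1.055, 0.276, 1.505, -0, 1.361, -0.121], TCP at [0.221, 0.531, 0.231] pointing down, gripper open.
Joint ranges: [-2.89, 2.89], [-0.75, 2.08], [0.22, 2.7], [-1.18, 4.32], [0.11, 2.71], [-2.7, 2.7]. Speed limits (rad/s): [2.57, 2.57, 3.14, 3.14, 3.14, 3.14].

### API

Orientations are given as a unit quaternion [w, x, y, z].
In Python, from rig import get_state, get_image, sign_off, grasp_offset gives the robot as it stands.
- The arm moves only by the shell command python3 -m jog 'ROWS' [FORCE]. ROWS is JSON, one flat list of numbers, 7 for each row, row after row: the closure in counts, from 0 (fully open) to 255 (shut), then the shift along the tool's x, y, z in cm, then the turn, a rotation vector about the tool's x, y, z in units of 8 degrees (1.0 is 8 degrees). In form: [jaw, tx, ty, tz, rx, ry, rz, jaw, tx, ty, tz, rx, ry, rz, ...]. A call has 1 to 12 rows; each row is the pose to reach, as a shift and turn from the pose commanded when the call began, along the tool's axes at that moment; what a row does not reach only later rows make up. A row lasts 1/8 s, in which the tool goes at most 62.5 mm and 10.7 degrees, less where a joint would pass 70% of its speed; a pose out of reach is approached as far as the arm can. A call with a gripper value outside its range is refused whole. The fingers move at their own pace and stop on an object; FORCE is the grip in N (left out, the last holds). Time passes only in rows, so rows that repeat a pose let the fingers close. It gives the time, the measured TCP pose, the force and the opening at its end, in the units of the state.
- get_state(): the state, without advancing time (a new reading comes with each control period).
- get_image(name): name is "side" or "top" or "wrist"; returns a dict with "color" (384x512x3 uint8, blue, green, red), "mtx" (3x3 intrinsics, pixels), "k1" (the pictures are not rectified: a ray, as slopes to the right and down, at radius r is drawn at 1 + k1 r^2 times it, then the intrinsics apply), "R" (3x3) and "t" (3): a world point X has camera coordinates R X + t; the wrist camera has in their place "tool_from_camera" (4x4, takes a point from camera to tool coordinates, whose origin is the TCP and whose axes are the tool frame's). Camera axes: x right, y down, z forward; pixel columns grow to the right and rows downward; lengths in m; the calibration is good to about 2 mm. A picture is of the moment at which its call begins: read the wrist's pose just before it. There is no depth.
- sign_off(): hands the job in, once; it reports no verdict.
The state is a dict: "clock": time; "qpos": joint angles; "qd": joint speeds; "effort": joint torques, N m; "position": TCP position; "ee_rot": TCP orientation; "contact_force": force on the tool from outside, world axes, zero at the start; "moment": the same for the moment, N m; "width": finger opening in m.
Only numpy, scipy, OpenCV 4.12 (cv2) and the standard library are available. Lean on these libraries where they do the work, as an engineer would, in place of code of your own. Each camera call takes 0.05 s, during which the arm holds its last target.

## Working session

There is one attempt and no reset: what is moved stays moved. The work goes in short steps, Python scripts to look and compute and a shell command to move; the robot and the scene stay as the last step left them, time stands still between calls to the robot, and variables do not carry over. Pictures are saved under pics/ and viewed, and the job is handed in when it is done.

```bash
ls; mkdir -p pics
python3 - <<'E'
from rig import *
import cv2
print(get_state(), grasp_offset)
for n in ["side","top","wrist"]:
    im=get_image(n); cv2.imwrite(f"pics/{n}0.png",im["color"])
    print(n,{k:v for k,v in im.items() if k!="color"})
E
```

```text
pics
{'clock': 0.0, 'qpos': array([ 1.05500177e+00,  2.76607278e-01,  1.50615842e+00, -5.02671740e-05,
        1.36069095e+00, -1.21007170e-01]), 'qd': array([-0.00018818,  0.00037047,  0.00202796, -0.00039183, -0.00033096,
        0.00157957]), 'effort': array([ 1.84590877e-03, -4.16780090e+01, -2.45811671e+01,  1.77239681e-04,
        1.10990281e-02, -1.19108572e-05]), 'position': array([0.22090934, 0.53028685, 0.23042263]), 'ee_rot': array([-0.6927446 ,  0.69400727, -0.13885984,  0.13848024]), 'contact_force': array([-0.37591151,  1.22437258, -0.22374079]), 'moment': array([0.0069024 , 0.00330808, 0.02650505]), 'width': 0.08553517385079407} 0.0187
side {'mtx': array([[400.27660934,   0.        , 254.19444222],
       [  0.        , 400.27660934, 192.21608086],
       [  0.        ,   0.        ,   1.        ]]), 'k1': -0.05976353782755898, 'R': array([[ 0.91476699, -0.4037678 , -0.01315005],
       [-0.23132027, -0.49683206, -0.83645014],
       [ 0.33119827,  0.76819884, -0.54788525]]), 't': array([-0.46318312,  0.15053657,  0.98708103])}
top {'mtx': array([[493.77403613,   0.   
[... 212 characters left out ...]
[-0.99560453,  0.01850817, -0.09180998],
       [ 0.09203458,  0.0116708 , -0.99568742]]), 't': array([0.03200939, 0.53376363, 1.2777727 ])}
wrist {'mtx': array([[302.17315545,   0.        , 251.04054969],
       [  0.        , 302.17315545, 192.3863863 ],
       [  0.        ,   0.        ,   1.        ]]), 'k1': -0.039799412521473544, 'tool_from_camera': array([[-2.56856268e-04,  9.50076539e-01,  3.12016833e-01,
        -7.94057112e-02],
       [ 1.14385076e-04, -3.12016814e-01,  9.50076573e-01,
        -1.42541237e-01],
       [ 9.99999960e-01,  2.79723192e-04, -2.85311026e-05,
         1.36535504e-03],
       [ 0.00000000e+00,  0.00000000e+00,  0.00000000e+00,
         1.00000000e+00]])}
```

View pics/top0.png

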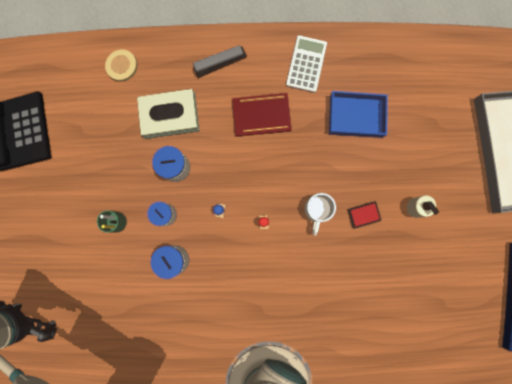

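View pics/side0.png

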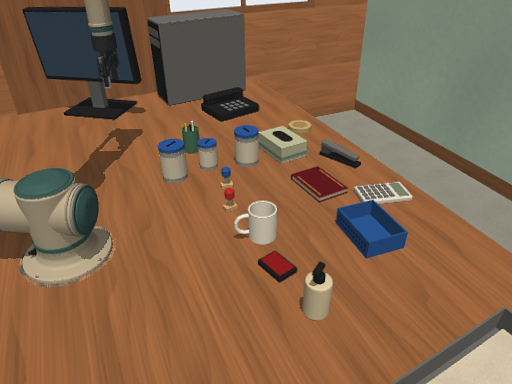

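View pics/wrist0.png

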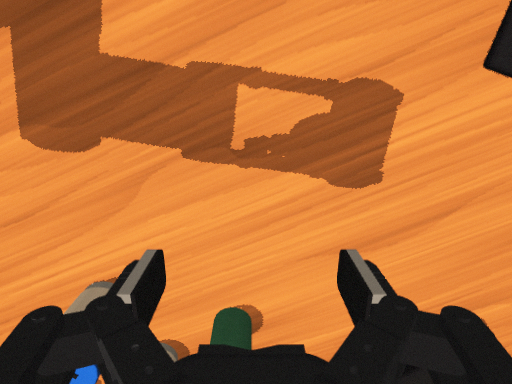

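The top view shows the book at (262,115) with the basket to its right (-y) at (357,115). The pad is at (365,214), the red stamp at (264,222), the blue stamp at (219,210), the pen pot at (111,221), and the smallest tin is probably the one at (161,214). Next I'll measure these.

```bash
cat > h.py <<'E'
import numpy as np, cv2
from rig import *
from scipy.spatial.transform import Rotation as Ro
def rot(q): return Ro.from_quat([q[1],q[2],q[3],q[0]]).as_matrix()
def cam(name):
    s=get_state(); im=get_image(name)
    K=im["mtx"];k1=im["k1"]
    if name=="wrist":
        T=im["tool_from_camera"];Rt=rot(s["ee_rot"])
        Rwc=Rt@T[:3,:3]; c=Rt@T[:3,3]+s["position"]
        R=Rwc.T;t=-R@c
    else: R=im["R"];t=im["t"]
    return dict(im=im["color"],K=K,k1=k1,R=R,t=t)
def p2w(C,uv,z):
    uv=np.atleast_2d(np.array(uv,float)).reshape(-1,1,2)
    n=cv2.undistortPoints(uv,C["K"],np.array([C["k1"],0,0,0.]),None)[:,0]
    d=np.c_[n,np.ones(len(n))]@C["R"]; c=-C["R"].T@C["t"]
    s=(z-c[2])/d[:,2]
    return c+d*s[:,None]
def w2p(C,X):
    return cv2.projectPoints(np.atleast_2d(np.array(X,float)),cv2.Rodrigues(C["R"])[0],C["t"],C["K"],np.array([C["k1"],0,0,0.]))[0][:,0]
def blobs(C,m,z,amin=20):
    n,l,s,c=cv2.connectedComponentsWithStats(m.astype(np.uint8))
    for i in range(1,n):
        if s[i,4]<amin: continue
        cs,_=cv2.findContours((l==i).astype(np.uint8),cv2.RETR_EXTERNAL,cv2.CHAIN_APPROX_NONE)
        w=p2w(C,cs[0][:,0],z)[:,:2].astype(np.float32)
        r=cv2.minAreaRect(w*1000)
        print("px",c[i].round(1),"A",s[i,4],"cen",p2w(C,c[i],z)[0].round(4),"rect mm",np.round(r[0],1),np.round(r[1],1),round(r[2],1))
E
python3 - <<'E'
from h import *
C=cam("top"); h=cv2.cvtColor(C["im"],cv2.COLOR_BGR2HSV).astype(int); H,S,V=h[...,0],h[...,1],h[...,2]
red=((H<6)|(H>172))&(S>150); blue=(H>105)&(H<125)&(S>140)&(V>60)
for nm,m,z in [("red18",red,.018),("blue90",blue,.09),("blue50",blue,.05)]:
    print(nm); blobs(C,m,z)
print("stamps"); blobs(C,(red|blue),.063,15)
cv2.imwrite("pics/topz.png",cv2.resize(C["im"][80:290,80:450],None,fx=2.1,fy=2.1,interpolation=cv2.INTER_CUBIC))
E
```

```text
red18
px [260.9 114.7] A 1791 cen [0.7233 0.008  0.018 ] rect mm [724.9   7.1] [104.3 150.3] 4.7
px [364.8 214.4] A 441 cen [ 0.4495 -0.2631  0.018 ] rect mm [ 449.3 -263.1] [45.9 69.5] 14.8
px [263.2 221.4] A 71 cen [0.4365 0.0073 0.018 ] rect mm [436.2   7.8] [26.4 18.4] 89.0
blue90
px [355.  115.3] A 1670 cen [ 0.7011 -0.2332  0.09  ] rect mm [ 705.  -242.5] [141.7  99.9] 85.0
px [168.  161.9] A 648 cen [0.5897 0.2463 0.09  ] rect mm [590.8 246.3] [72.3 74.7] 90.0
px [159.3 213.3] A 342 cen [0.4596 0.2685 0.09  ] rect mm [459.1 268.1] [53.9 53. ] 89.9
px [217.9 209.2] A 42 cen [0.4676 0.1199 0.09  ] rect mm [468.1 119.7] [15.1 15. ] 89.3
px [166.5 261.7] A 673 cen [0.3379 0.2512 0.09  ] rect mm [337.1 251.3] [73.9 75.3] 89.3
blue50
px [355.  115.3] A 1670 cen [ 0.7104 -0.241   0.05  ] rect mm [ 714.4 -250.6] [146.3 103.2] 85.0
px [168.  161.9] A 648 cen [0.5954 0.254  0.05  ] rect mm [596.5 254.1] [74.7 77.1] 90.0
px [159.3 213.3] A 342 cen [0.461 0.277 0.05 ] rect mm [460.5 276.6] [55.7 54.7] 89.9
px [217.9 209.2] A 42 cen [0.4694 0.1235 0.05  ] rect mm [469.9 123.4] [15.6 15.5] 89.3
px [166.5 261.7] A 673 cen [0.3355 0.2591 0.05  ] rect mm [334.6 259.3] [76.3 77.7] 89.3
stamps
px [260.9 114.7] A 1791 cen [0.7126 0.008  0.063 ] rect mm [714.2   7.1] [100.7 145.1] 4.7
px [355.  115.3] A 1670 cen [ 0.7074 -0.2385  0.063 ] rect mm [ 711.3 -248. ] [144.8 102.1] 85.0
px [168.  161.9] A 648 cen [0.5935 0.2515 0.063 ] rect mm [594.7 251.5] [73.9 76.4] 90.0
px [159.3 213.3] A 342 cen [0.4606 0.2742 0.063 ] rect mm [460.1 273.9] [55.1 54.2] 89.9
px [364.8 214.4] A 441 cen [ 0.4483 -0.2537  0.063 ] rect mm [ 448.1 -253.8] [44.3 67.1] 14.8
px [217.9 209.2] A 42 cen [0.4688 0.1224 0.063 ] rect mm [469.3 122.2] [15.4 15.4] 89.3
px [263.2 221.4] A 71 cen [0.4357 0.0073 0.063 ] rect mm [435.5   7.8] [25.5 17.8] 89.0
px [166.5 261.7] A 673 cen [0.3363 0.2566 0.063 ] rect mm [335.4 256.7] [75.5 76.9] 89.3
```

View pics/topz.png

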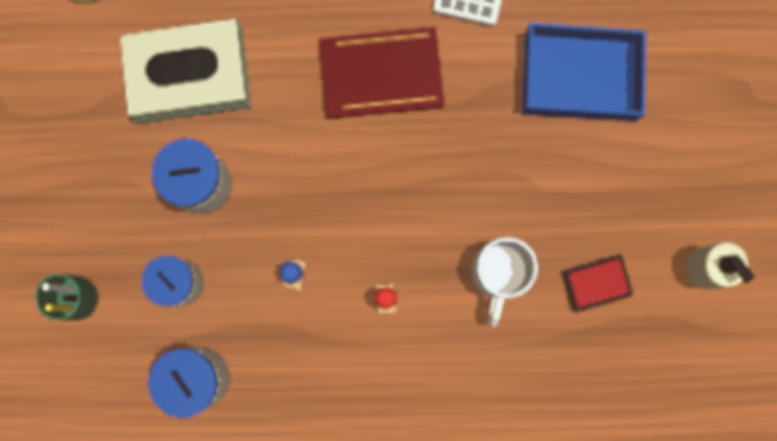

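```bash
cat >> h.py <<'E'
def plan(x,y,z,jaw_deg,pr=True):
    """TCP target, jaw axis (tool z) heading in deg in world xy; tool y down"""
    s=get_state(); R0=rot(s["ee_rot"]); p0=s["position"]
    a=np.deg2rad(jaw_deg); tz=np.array([np.cos(a),np.sin(a),0]); ty=np.array([0,0,-1.]); tx=np.cross(ty,tz)
    Rt=np.c_[tx,ty,tz]
    sh=R0.T@(np.array([x,y,z])-p0)*100; rv=Ro.from_matrix(R0.T@Rt).as_rotvec()/np.deg2rad(8)
    nr=max(np.linalg.norm(sh)/6.25,np.linalg.norm(rv)*8/10.7)
    print("shift cm",sh.round(2),"rv",rv.round(3),"min rows",round(nr,1))
def st():
    s=get_state();R=rot(s["ee_rot"])
    print("t",round(s["clock"],2),"p",s["position"].round(4),"jaw",np.rad2deg(np.arctan2(R[1,2],R[0,2])).round(2),"tilt",(R[:2,1]).round(4),"F",s["contact_force"].round(1),"w",round(s["width"],4),"q",s["qpos"].round(2))
E
python3 - <<'E'
from h import *
st(); print(rot(get_state()["ee_rot"]).round(3))
plan(.449,-.263,.23,14.8); plan(.449,-.263,.23,194.8)
E
```

```text
t 0.2 p [0.221  0.5305 0.2308] jaw 67.38 tilt [-0.0005 -0.001 ] F [-0.1  1.2 -0.3] w 0.085 q [ 1.06  0.28  1.51 -0.    1.36 -0.12]
[[ 0.923 -0.001  0.385]
 [-0.385 -0.001  0.923]
 [-0.    -1.    -0.001]]
shift cm [ 51.56   0.14 -64.48] rv [8.000e-03 6.573e+00 3.000e-03] min rows 13.2
shift cm [ 51.56   0.14 -64.48] rv [ 3.0000e-03 -1.5927e+01 -9.0000e-03] min rows 13.2
```

```bash
python3 -m jog '[0,25,0.1,-32,0,3,0, 0,25,0.1,-32,0,3,0, 0,25,0.1,-32,0,3,0, 0,51.5,0.1,-64.5,0,6.57,0, 0,51.5,0.1,-64.5,0,6.57,0, 0,51.5,0.1,-64.5,0,6.57,0, 0,51.5,0.1,-64.5,0,6.57,0, 0,51.5,0.1,-64.5,0,6.57,0, 0,51.5,0.1,-64.5,0,6.57,0, 0,51.5,0.1,-64.5,0,6.57,0, 0,51.5,0.1,-64.5,0,6.57,0, 0,51.5,0.1,-64.5,0,6.57,0]' 
python3 -c "
from h import *
st();plan(.449,-.263,.2,14.8)"
```

```text
clock: 1.7
position: [0.4277, -0.1924, 0.2304]
ee_rot: [0.56, -0.56, 0.431, -0.432]
contact_force: [1.4, 1.2, 0.8]
width: 0.0854
t 1.7 p [ 0.4277 -0.1924  0.2304] jaw 14.77 tilt [0.0007 0.0003] F [1.4 1.2 0.8] w 0.0854 q [-0.57  0.12  1.72  0.    1.31 -0.83]
shift cm [7.37 3.04 0.26] rv [-0.006 -0.004 -0.001] min rows 1.3
```

```bash
python3 -m jog '[0,0,0,0,0,0,0, 0,0,0,0,0,0,0, 0,0,0,0,0,0,0]' 
python3 -c "
from h import *
st();plan(.449,-.263,.23,14.8)
C=cam('wrist');cv2.imwrite('pics/w1.png',C['im'])"
```

```text
clock: 2.08
position: [0.4269, -0.1888, 0.2303]
ee_rot: [0.561, -0.56, 0.431, -0.431]
contact_force: [-0.0, -0.0, -0.3]
width: 0.0855
t 2.08 p [ 0.4269 -0.1888  0.2303] jaw 14.9 tilt [-0.0004  0.0008] F [-0.  -0.  -0.3] w 0.0855 q [-0.57  0.11  1.72  0.    1.31 -0.83]
shift cm [7.74 0.02 0.22] rv [ 0.002  0.012 -0.006] min rows 1.2
```

View pics/w1.png

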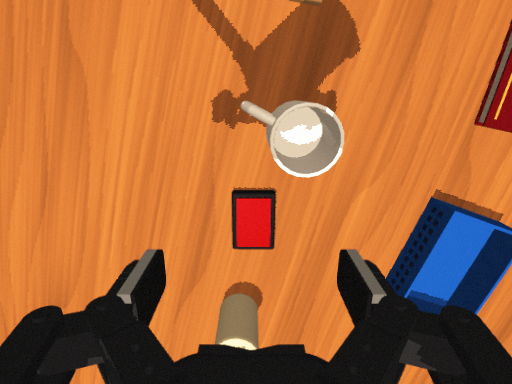

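Run:
```python
from h import *
C=cam("wrist"); h=cv2.cvtColor(C["im"],cv2.COLOR_BGR2HSV).astype(int); H,S,V=h[...,0],h[...,1],h[...,2]
red=((H<4)|(H>172))&(S>150)
blobs(C,red,.018)
d=np.zeros(V.shape,bool); m=(V<60)|red; d[180:255,225:285]=m[180:255,225:285]
blobs(C,d,.018); blobs(C,d,.009)
# mug rim
w=(S<60)&(V>90); w[:90]=0; w[180:]=0
blobs(C,w,.085)
```

```text
px [499.6  96.3] A 1375 cen [ 0.6846 -0.0363  0.018 ] rect mm [669.3 -26. ] [ 45.1 120.8] 28.7
px [252.9 221.6] A 1736 cen [ 0.45   -0.2603  0.018 ] rect mm [ 450.3 -261.2] [44.9 68.2] 15.0
px [253.  218.3] A 2422 cen [ 0.4489 -0.2559  0.018 ] rect mm [ 449.3 -257.5] [53.7 78.8] 14.9
px [253.  218.3] A 2422 cen [ 0.4499 -0.2596  0.009 ] rect mm [ 450.4 -261.2] [55.  80.8] 14.9
px [297.  133.5] A 3079 cen [ 0.4589 -0.1339  0.085 ] rect mm [ 457.  -141.1] [96.2 70.3] 15.0
```

```bash
python3 -c "
from h import *
plan(.4498,-.2615,.23,15);plan(.4498,-.2615,.004,15)"
```

```text
shift cm [7.6  0.05 0.31] rv [-0.002 -0.009 -0.001] min rows 1.2
shift cm [ 7.6  22.65  0.31] rv [-0.002 -0.009 -0.001] min rows 3.8
```

```bash
python3 -m jog '[0,7.6,0,0.3,0,0,0, 0,7.6,5,0.3,0,0,0, 0,7.6,10,0.3,0,0,0, 0,7.6,15,0.3,0,0,0, 0,7.6,18,0.3,0,0,0, 0,7.6,20,0.3,0,0,0, 0,7.6,21.5,0.3,0,0,0, 0,7.6,22.5,0.3,0,0,0, 0,7.6,22.5,0.3,0,0,0, 0,7.6,22.5,0.3,0,0,0]' 
python3 -c "
from h import *
st()
C=cam('wrist');cv2.imwrite('pics/w2.png',C['im'])"
```

```text
clock: 3.42
position: [0.4504, -0.2633, 0.006]
ee_rot: [0.56, -0.56, 0.431, -0.432]
contact_force: [0.4, 0.4, -0.0]
width: 0.0851
t 3.42 p [ 0.4504 -0.2633  0.006 ] jaw 14.83 tilt [ 0.0012 -0.0008] F [ 0.4  0.4 -0. ] w 0.0851 q [-0.66  0.43  1.93  0.    0.79 -0.92]
```

View pics/w2.png

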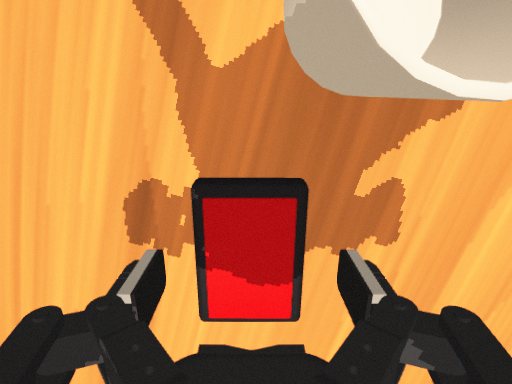

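```bash
python3 -c "
from h import *
C=cam('wrist')
a=p2w(C,[[250,321],[250,192]],.018); print(a, a.mean(0))"
python3 -m jog '[100,0,0,0,0,0,0, 200,0,0,0,0,0,0, 255,0,0,0,0,0,0, 255,0,0,0,0,0,0, 255,0,0,0,0,0,0, 255,0,0,0,0,0,0, 255,0,0,0,0,0,0, 255,0,0,0,0,0,0]' 40; python3 -c "
from h import *
st()"
```

```text
[[ 0.46009577 -0.29632536  0.018     ]
 [ 0.44161153 -0.22623901  0.018     ]] [ 0.45085365 -0.26128219  0.018     ]
clock: 4.53
position: [0.45, -0.2631, 0.0061]
ee_rot: [-0.56, 0.56, -0.431, 0.432]
contact_force: [-1.0, 1.2, 6.6]
width: 0.0545
t 4.53 p [ 0.45   -0.2631  0.0061] jaw 14.82 tilt [ 0.0005 -0.0004] F [-1.   1.2  6.6] w 0.0545 q [-0.66  0.43  1.93 -0.    0.79 -0.92]
```

```bash
python3 -m jog '[255,0,-2,0,0,0,0, 255,0,-6,0,0,0,0, 255,0,-12,0,0,0,0, 255,0,-16,0,0,0,0, 255,0,-16,0,0,0,0, 255,0,-16,0,0,0,0]'; python3 -c "
from h import *
st();plan(.54,-.05,.17,4.7)"
```

```text
clock: 5.28
position: [0.449, -0.2623, 0.1643]
ee_rot: [0.56, -0.56, 0.432, -0.431]
contact_force: [0.2, 0.2, -1.1]
width: 0.054
t 5.28 p [ 0.449  -0.2623  0.1643] jaw 14.82 tilt [-0.0016  0.0014] F [ 0.2  0.2 -1.1] w 0.054 q [-0.66  0.24  1.73  0.    1.17 -0.92]
shift cm [-18.2   -0.55  14.23] rv [ 0.009  1.265 -0.011] min rows 3.7
```

```bash
python3 -m jog '[255,-6,-0.5,4.7,0,0.4,0, 255,-11,-0.5,8.5,0,0.8,0, 255,-15,-0.5,12,0,1.1,0, 255,-18.2,-0.5,14.2,0,1.26,0, 255,-18.2,-0.5,14.2,0,1.26,0, 255,-18.2,-0.5,14.2,0,1.26,0, 255,-18.2,-0.5,14.2,0,1.26,0]'; python3 -c "
from h import *
st()
C=cam('wrist');cv2.imwrite('pics/w3.png',C['im'])"
```

```text
clock: 6.15
position: [0.5398, -0.0518, 0.1695]
ee_rot: [-0.519, 0.52, -0.48, 0.479]
contact_force: [0.1, 0.4, -1.9]
width: 0.0544
t 6.15 p [ 0.5398 -0.0518  0.1695] jaw 4.66 tilt [-0.0018  0.    ] F [ 0.1  0.4 -1.9] w 0.0544 q [-0.22  0.27  1.67 -0.    1.2  -0.3 ]
```

View pics/w3.png

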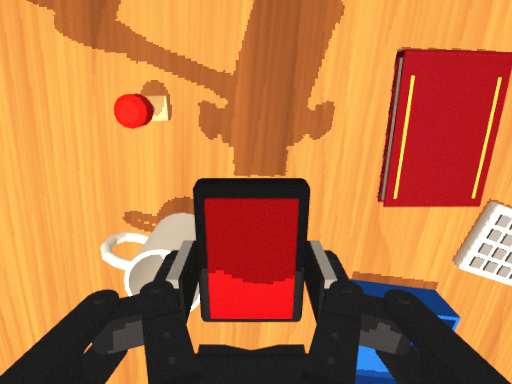

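Run:
```python
from h import *
C=cam("wrist"); h=cv2.cvtColor(C["im"],cv2.COLOR_BGR2HSV).astype(int); H,S,V=h[...,0],h[...,1],h[...,2]
red=((H<4)|(H>172))&(S>150); red[:,:350]=0
blobs(C,red,.018)
cs=max(cv2.findContours(red.astype(np.uint8),0,1)[0],key=len)[:,0]
# near edge pts: per row min col
ys=np.arange(65,195); xs=np.array([np.where(red[y])[0].min() for y in ys])-.5
w=p2w(C,np.c_[xs,ys],.018); f=np.polyfit(w[:,1],w[:,0],1); r=w[:,0]-np.polyval(f,w[:,1])
print("edge x at y0",f, "yaw",np.rad2deg(np.arctan(-f[0])),"res",r.std())
for y in (52,53,200,204,206,208): 
    q=np.where(red[y])[0]
    if len(q):print(y,q.min(),q.max(),p2w(C,[[q.min(),y]],.018).round(4))
th=np.deg2rad(4.7);c=np.array([.7249,.0071]);print("topcam near edge mid",c-.0525*np.array([np.cos(th),np.sin(th)]))
cv2.imwrite('pics/w3z.png',cv2.resize(C['im'][30:230,360:512],None,fx=4,fy=4,interpolation=0)[:600])
```

```text
px [443.4 125.2] A 15506 cen [0.7229 0.0163 0.018 ] rect mm [723.2   8.7] [111.3 150.5] 4.7
edge x at y0 [-0.08269367  0.66830447] yaw 4.72724264152418 res 0.00031680297059469005
52 398 511 [[0.6637 0.0765 0.018 ]]
53 397 511 [[0.663  0.0756 0.018 ]]
200 378 479 [[ 0.6746 -0.0649  0.018 ]]
204 383 479 [[ 0.6809 -0.0689  0.018 ]]
topcam near edge mid [0.67257654 0.00279823]
```

View pics/w3z.png

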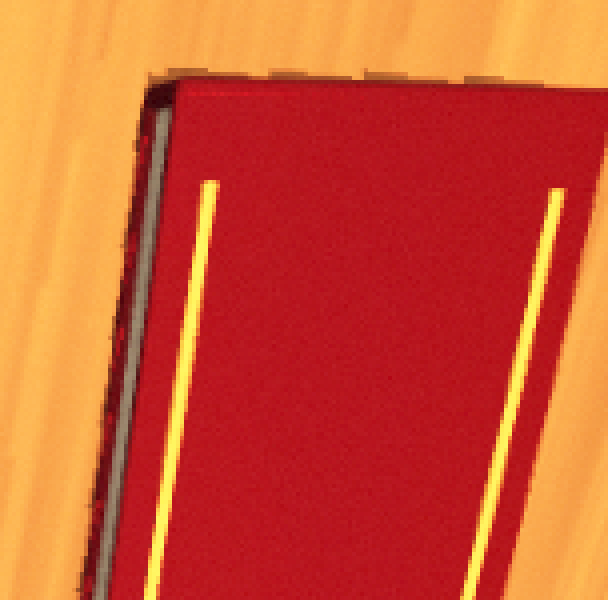

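Run:
```python
from h import *
C=cam("wrist"); h=cv2.cvtColor(C["im"],cv2.COLOR_BGR2HSV).astype(int); H,S,V=h[...,0],h[...,1],h[...,2]
red=((H<4)|(H>172))&(S>150); red[:,:350]=0
gray=(S<130)&(V>60)
ys=np.arange(65,195)
x0=[];x1=[]
for y in ys:
    q=np.where(red[y])[0]; x0.append(q.min()-.5)
    g=np.where((S[y,365:420]<110))[0]; 
    g=g+365; x1.append(g.max()+.5+1 if len(g) else np.nan)
x0=np.array(x0);x1=np.array(x1);k=~np.isnan(x1)
for nm,x,z,kk in (("bottom",x0,.0,k|True),("top",x1,.018,k)):
    w=p2w(C,np.c_[x,ys][kk],z); f=np.polyfit(w[:,1],w[:,0],1)
    print(nm,kk.sum(),f,np.rad2deg(np.arctan(-f[0])),"x at y=.0028",np.polyval(f,.0028),(w[:,0]-np.polyval(f,w[:,1])).std())
# ends of the top face: columns 410-470
for nm,fn,o in (("left end",min,-.5),("right end",max,.5)):
    xs=np.arange(410,470); yy=np.array([fn(np.where(red[:300,x])[0])+o for x in xs]); w=p2w(C,np.c_[xs,yy],.018)
    f=np.polyfit(w[:,0],w[:,1],1); print(nm,f,np.polyval(f,.7249))
```

```text
bottom 130 [-0.08297354  0.67625678] 4.743168597097353 x at y=.0028 0.6760244537758181 0.0003387686023387208
top 130 [-0.08386239  0.67537377] 4.793744213967273 x at y=.0028 0.6751389529847589 0.0002916831777327553
left end [0.08133161 0.02536159] 0.08431887112114955
right end [ 0.07946675 -0.12477249] -0.06716704251162287
```

```bash
python3 -c "
from h import *
plan(.6062,-.003,.03,4.75)"
```

```text
shift cm [-4.32 14.02  6.97] rv [ 0.002 -0.014 -0.   ] min rows 2.6
```

```bash
python3 -m jog '[255,-4.3,2,7,0,0,0, 255,-4.3,5,7,0,0,0, 255,-4.3,9,7,0,0,0, 255,-4.3,12,7,0,0,0, 255,-4.3,14,7,0,0,0, 255,-4.3,14,7,0,0,0, 255,-4.3,14,7,0,0,0, 255,-4.3,14,7,0,0,0]'; python3 -c "
from h import *
st();plan(.6062,-.003,.007,4.75)"
```

```text
clock: 7.3
position: [0.6078, -0.0024, 0.0317]
ee_rot: [0.521, -0.52, 0.478, -0.48]
contact_force: [-0.2, 0.4, -0.7]
width: 0.054
t 7.3 p [ 0.6078 -0.0024  0.0317] jaw 4.72 tilt [ 0.0027 -0.0002] F [-0.2  0.4 -0.7] w 0.054 q [-0.12  0.49  1.71  0.    0.94 -0.2 ]
shift cm [ 0.05  2.47 -0.17] rv [-0.019 -0.004  0.003] min rows 0.4
```

```bash
python3 -m jog '[255,0.05,1.2,-0.1,0,0,0, 255,0.05,2,-0.1,0,0,0, 255,0.05,2.4,-0.1,0,0,0, 255,0.05,2.4,-0.1,0,0,0, 255,0.05,2.4,-0.1,0,0,0]'; python3 -c "
from h import *
st()"
```

```text
clock: 7.92
position: [0.6058, -0.0026, 0.0062]
ee_rot: [0.52, -0.52, 0.479, -0.479]
contact_force: [0.0, 0.1, -1.1]
width: 0.0548
t 7.92 p [ 0.6058 -0.0026  0.0062] jaw 4.74 tilt [-0.      0.0001] F [ 0.   0.1 -1.1] w 0.0548 q [-0.12  0.52  1.73  0.    0.89 -0.2 ]
```

```bash
python3 -m jog '[255,0,0.1,0,0,0,0, 255,0,0.1,0,0,0,0]'; python3 -c "
from h import *
st()"
```

```text
clock: 8.18
position: [0.6059, -0.0026, 0.0061]
ee_rot: [0.52, -0.52, 0.479, -0.479]
contact_force: [-1.6, -0.2, 5.4]
width: 0.0545
t 8.18 p [ 0.6059 -0.0026  0.0061] jaw 4.74 tilt [0.0003 0.0001] F [-1.6 -0.2  5.4] w 0.0545 q [-0.12  0.52  1.73  0.    0.89 -0.2 ]
```

Contact with the desk. Release, go up, and check.

```bash
python3 -m jog '[150,0,0,0,0,0,0, 60,0,0,0,0,0,0, 0,0,0,0,0,0,0, 0,0,0,0,0,0,0, 0,0,-4,0,0,0,0, 0,0,-9,0,0,0,0, 0,0,-15,0,0,0,0, 0,4,-18,0,0,0,0, 0,4,-18,0,0,0,0, 0,4,-18,0,0,0,0]'; python3 -c "
from h import *
st()
C=cam('wrist');cv2.imwrite('pics/w4.png',C['im'])
h=cv2.cvtColor(C['im'],cv2.COLOR_BGR2HSV).astype(int); H,S,V=h[...,0],h[...,1],h[...,2]
blobs(C,((H<4)|(H>172))&(S>150),.018)
C=cam('top');
h=cv2.cvtColor(C['im'],cv2.COLOR_BGR2HSV).astype(int); H,S,V=h[...,0],h[...,1],h[...,2]
blobs(C,((H<6)|(H>172))&(S>150),.018)
"
```

```text
clock: 9.43
position: [0.6083, -0.0422, 0.1845]
ee_rot: [-0.52, 0.52, -0.48, 0.478]
contact_force: [0.3, 0.3, -0.8]
width: 0.0856
t 9.43 p [ 0.6083 -0.0422  0.1845] jaw 4.7 tilt [-0.0017  0.0011] F [ 0.3  0.3 -0.8] w 0.0856 q [-0.18  0.36  1.5   0.    1.28 -0.27]
px [368.7 127.7] A 14468 cen [0.724  0.0162 0.018 ] rect mm [725.4   8.4] [107.6 151.1] 4.8
px [ 64.4 115. ] A 1027 cen [0.416  0.0041 0.018 ] rect mm [416.3   3.4] [42.3 30.7] 3.8
px [252.1 133.6] A 2956 cen [6.069e-01 2.000e-04 1.800e-02] rect mm [607.   -1.2] [44.8 66.5] 4.7
px [241.3 116.1] A 555 cen [0.7206 0.0609 0.018 ] rect mm [721.   59.1] [104.5  47.6] 1.6
px [268.8 157.8] A 316 cen [ 0.6053 -0.0107  0.018 ] rect mm [606.7  -8.6] [44.3 56.9] 3.7
```

View pics/w4.png

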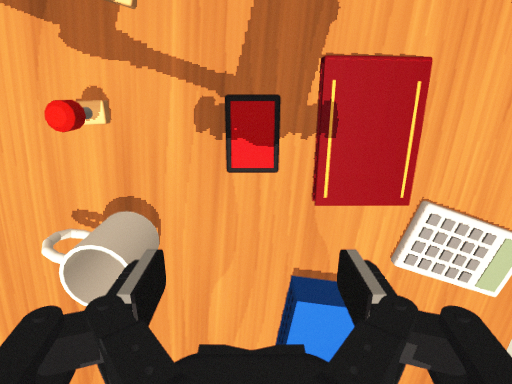

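```bash
python3 -c "
from h import *
plan(.436,.05,.18,4.7)"
```

```text
shift cm [-10.56   0.44 -16.38] rv [ 0.023  0.008 -0.011] min rows 3.1
```

```bash
python3 -m jog '[0,-4,0.4,-5,0.02,0,0, 0,-8,0.4,-11,0.02,0,0, 0,-10.5,0.4,-16.4,0.02,0,0, 0,-10.5,0.4,-16.4,0.02,0,0, 0,-10.5,0.4,-16.4,0.02,0,0, 0,-10.5,0.4,-16.4,0.02,0,0]'; python3 -c "
from h import *
st()
C=cam('wrist');cv2.imwrite('pics/w5.png',C['im'])
h=cv2.cvtColor(C['im'],cv2.COLOR_BGR2HSV).astype(int); H,S,V=h[...,0],h[...,1],h[...,2]
blobs(C,((H<4)|(H>172))&(S>150),.051)
blobs(C,((H<4)|(H>172))&(S>150),.063)
"
```

```text
clock: 10.28
position: [0.4386, 0.0484, 0.1813]
ee_rot: [0.521, -0.519, 0.478, -0.48]
contact_force: [0.2, 0.1, 0.5]
width: 0.0856
t 10.28 p [0.4386 0.0484 0.1813] jaw 4.73 tilt [0.0038 0.0001] F [0.2 0.1 0.5] w 0.0856 q [-0.05  0.11  1.85  0.    1.17 -0.13]
px [481.2 226.7] A 7159 cen [0.6772 0.0224 0.051 ] rect mm [683.5  22.3] [ 91.4 137.4] 5.1
px [394.7 227.9] A 2234 cen [0.5875 0.0143 0.051 ] rect mm [587.7  13.1] [40.6 61.8] 4.8
px [244.  223.1] A 708 cen [0.4368 0.0076 0.051 ] rect mm [436.8   7.4] [25.8 34.3] 4.7
px [481.2 226.7] A 7159 cen [0.6665 0.0271 0.063 ] rect mm [672.5  27. ] [ 87.4 131.3] 5.1
px [394.7 227.9] A 2234 cen [0.5807 0.0194 0.063 ] rect mm [580.9  18.3] [38.8 59. ] 4.8
px [244.  223.1] A 708 cen [0.4366 0.0129 0.063 ] rect mm [436.6  12.7] [24.6 32.8] 4.7
```

View pics/w5.png

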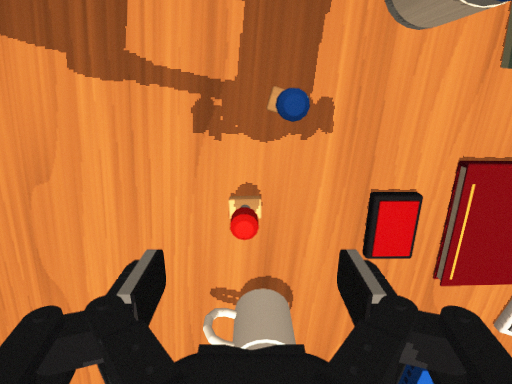

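Run:
```python
from h import *
C=cam("wrist"); cv2.imwrite('pics/w5z.png',cv2.resize(C['im'][185:245,214:274],None,fx=9,fy=9,interpolation=0))
cv2.imwrite('pics/w5y.png',cv2.resize(C['im'][80:130,260:320],None,fx=9,fy=9,interpolation=0))
C=cam("top"); cv2.imwrite('pics/t5z.png',cv2.resize(C['im'][195:240,200:285],None,fx=9,fy=9,interpolation=0))
```

```text
(no output)
```

View pics/w5z.png

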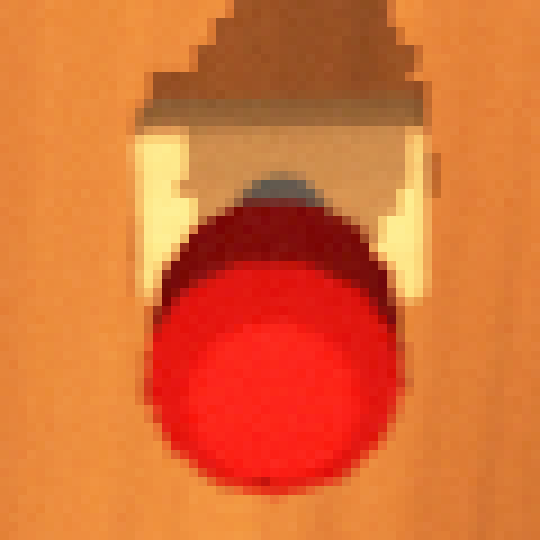

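View pics/w5y.png

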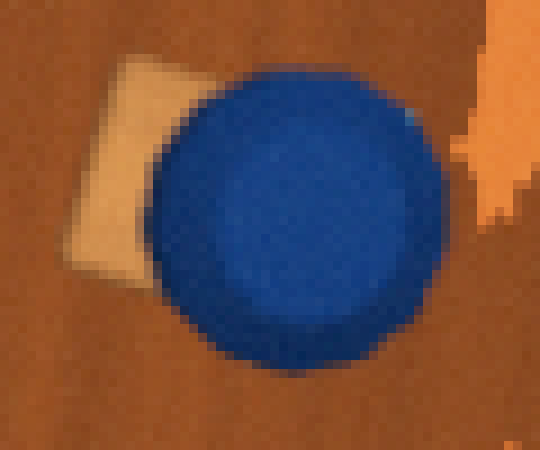

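Run:
```python
from h import *
C=cam("wrist")
w=p2w(C,[[229,199.4],[261.3,199.2],[229,218.2],[261.7,218.2]],.014); print(w.round(4),w.mean(0)); d=w[1]-w[0]; print(np.linalg.norm(d),np.rad2deg(np.arctan2(d[1],d[0])), np.linalg.norm(w[2]-w[0]))
# knob model: silhouette fit with knob centre z .051, cylinder r14 z 42..60, dome to 66
from scipy.optimize import least_squares
h=cv2.cvtColor(C['im'],cv2.COLOR_BGR2HSV).astype(int); H,S,V=h[...,0],h[...,1],h[...,2]
m=(((H<4)|(H>172))&(S>150)); 
for (x,y,col) in ((.4368,.0074,'r'),(.4688,.1224,'b')):
    mm=m if col=='r' else (H>105)&(H<125)&(S>140)&(V>40)
    p=w2p(C,[[x,y,.05]])[0]; M=np.zeros(mm.shape,bool); a,b=int(p[0]),int(p[1]); M[max(b-30,0):b+30,a-30:a+30]=mm[max(b-30,0):b+30,a-30:a+30]
    ys,xs=np.where(M); obs=np.array([xs.min(),xs.max(),ys.min(),ys.max()])
    th=np.linspace(0,6.28,73); 
    def f(q):
        P=np.concatenate([np.c_[q[0]+r*np.cos(th),q[1]+r*np.sin(th),0*th+z] for z,r in((.042,.014),(.06,.014),(.064,.01))])
        u=w2p(C,P); return np.array([u[:,0].min(),u[:,0].max(),u[:,1].min(),u[:,1].max()])-obs-np.array([-.5,.5,-.5,.5])
    r=least_squares(f,[x,y]); print(col,obs,r.x.round(4),r.fun.round(1))
```

```text
[[ 0.4184  0.0177  0.014 ]
 [ 0.4534  0.0208  0.014 ]
 [ 0.4197 -0.0044  0.014 ]
 [ 0.4559 -0.0015  0.014 ]] [0.43683756 0.00812293 0.014     ]
0.03511628425168838 5.051269845582682 0.022153624051232845
r [231 258 207 239] [0.4369 0.0079] [-0.7  0.7 -0.3  0.3]
b [277 309  88 120] [0.4698 0.1234] [-1.   0.9 -0.7  0.7]
```

```bash
python3 -c "
from h import *
plan(.4367,.0077,.031,5)"
```

```text
shift cm [ 4.03 15.01 -0.5 ] rv [-0.019 -0.038 -0.001] min rows 2.5
```

```bash
python3 -m jog '[0,4,0,-0.5,0,0,0, 0,4,4,-0.5,0,0,0, 0,4,9,-0.5,0,0,0, 0,4,13,-0.5,0,0,0, 0,4,15,-0.5,0,0,0, 0,4,15,-0.5,0,0,0, 0,4,15,-0.5,0,0,0]'; python3 -c "
from h import *
st();plan(.4367,.0077,.031,5)
C=cam('wrist');cv2.imwrite('pics/w6.png',C['im'])"
```

```text
clock: 11.35
position: [0.4368, 0.0081, 0.0319]
ee_rot: [0.521, -0.519, 0.478, -0.48]
contact_force: [-0.2, -0.3, 0.9]
width: 0.0853
t 11.35 p [0.4368 0.0081 0.0319] jaw 4.73 tilt [0.0042 0.0001] F [-0.2 -0.3  0.9] w 0.0853 q [-0.14  0.29  2.08  0.    0.77 -0.22]
shift cm [ 0.04  0.09 -0.01] rv [-0.03  -0.034  0.002] min rows 0.0
```

View pics/w6.png

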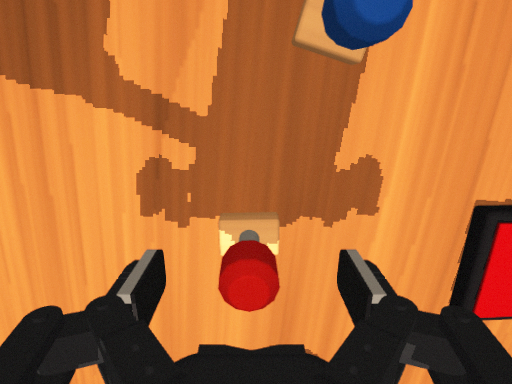

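```bash
python3 -m jog '[100,0,0,0,-0.03,-0.03,0, 180,0,0,0,-0.03,-0.03,0, 255,0,0,0,-0.03,-0.03,0, 255,0,0,0,-0.03,-0.03,0, 255,0,0,0,-0.03,-0.03,0, 255,0,0,0,-0.03,-0.03,0, 255,0,0,0,-0.03,-0.03,0, 255,0,0,0,-0.03,-0.03,0]' 40; python3 -c "
from h import *
st()
C=cam('wrist');cv2.imwrite('pics/w7.png',C['im'])"
```

```text
clock: 12.4
position: [0.4358, 0.0083, 0.0318]
ee_rot: [-0.521, 0.522, -0.478, 0.478]
contact_force: [-1.6, -0.3, 6.1]
width: 0.0265
t 12.4 p [0.4358 0.0083 0.0318] jaw 4.98 tilt [-0.001  -0.0002] F [-1.6 -0.3  6.1] w 0.0265 q [-0.14  0.29  2.08 -0.    0.77 -0.23]
```

View pics/w7.png

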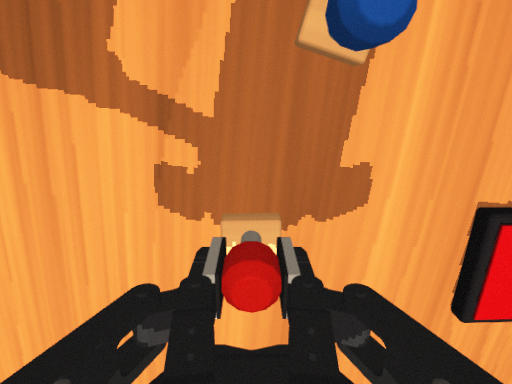

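```bash
python3 -c "
from h import *
plan(.6065,-.0015,.13,94.75)"
python3 -m jog '[255,0,-3,0,0,0,0, 255,0,-8,0,0,0,0, 255,0,-10,0,0,0,0, 255,0,-10,0,0,0,0]'; python3 -c "
from h import *
st();plan(.6065,-.0015,.13,94.75)"
```

```text
shift cm [ 2.46 -9.84 16.91] rv [ 6.0000e-03 -1.1221e+01 -5.0000e-03] min rows 8.4
clock: 12.95
position: [0.437, 0.0082, 0.1326]
ee_rot: [0.522, -0.521, 0.477, -0.479]
contact_force: [-0.3, -0.1, 0.0]
width: 0.0264
t 12.95 p [0.437  0.0082 0.1326] jaw 4.98 tilt [ 0.0025 -0.0006] F [-0.3 -0.1  0. ] w 0.0264 q [-0.14  0.15  1.94 -0.    1.05 -0.23]
shift cm [ 2.44  0.3  16.8 ] rv [-9.0000e-03 -1.1221e+01  1.8000e-02] min rows 8.4
```

```bash
python3 -m jog '[255,0.3,0.3,2,0,-1.3,0, 255,0.6,0.3,4,0,-2.6,0, 255,0.9,0.3,6,0,-3.9,0, 255,1.2,0.3,8.2,0,-5.2,0, 255,1.5,0.3,10.4,0,-6.5,0, 255,1.8,0.3,12.6,0,-7.8,0, 255,2.1,0.3,14.8,0,-9.1,0, 255,2.4,0.3,16.8,0,-10.3,0, 255,2.4,0.3,16.8,0,-11.22,0, 255,2.4,0.3,16.8,0,-11.22,0, 255,2.4,0.3,16.8,0,-11.22,0, 255,2.4,0.3,16.8,0,-11.22,0]'; python3 -c "
from h import *
st();plan(.6065,-.0015,.055,94.75)
C=cam('wrist');cv2.imwrite('pics/w8.png',C['im'])"
```

```text
clock: 14.45
position: [0.6049, -0.0009, 0.1277]
ee_rot: [0.707, -0.706, -0.028, 0.03]
contact_force: [-0.2, -0.3, -0.5]
width: 0.0266
t 14.45 p [ 0.6049 -0.0009  0.1277] jaw 94.68 tilt [-0.0021  0.0001] F [-0.2 -0.3 -0.5] w 0.0266 q [-0.12  0.39  1.6  -0.    1.15 -1.77]
shift cm [ 0.17  7.27 -0.07] rv [-0.002 -0.009 -0.015] min rows 1.2
```

View pics/w8.png

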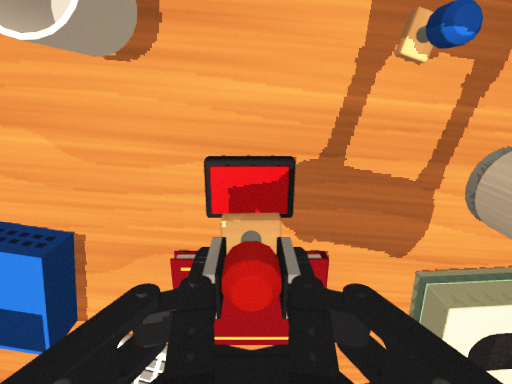

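```bash
python3 -m jog '[255,0.17,3,0,0,0,0, 255,0.17,5.5,0,0,0,0, 255,0.17,7,0,0,0,0, 255,0.17,7.2,0,0,0,0, 255,0.17,7.2,0,0,0,0, 255,0.17,7.2,0,0,0,0]'; python3 -c "
from h import *
st();plan(.6065,-.0015,.0498,94.75)
C=cam('wrist');cv2.imwrite('pics/w9.png',C['im'])
for z,pts in ((.018,[(-.028,-.04),(-.028,.04),(.028,-.04),(.028,.04)]),):
  th=np.deg2rad(4.75);print(w2p(C,[[.6065+a*np.cos(th)-b*np.sin(th),-.0015+a*np.sin(th)+b*np.cos(th),z] for a,b in pts]).round(0))
"
```

```text
clock: 15.25
position: [0.6077, -0.0009, 0.0571]
ee_rot: [-0.706, 0.707, 0.029, -0.029]
contact_force: [0.3, -0.1, -0.4]
width: 0.0265
t 15.25 p [ 0.6077 -0.0009  0.0571] jaw 94.73 tilt [ 0.0007 -0.0003] F [ 0.3 -0.1 -0.4] w 0.0265 q [-0.12  0.46  1.68 -0.    1.   -1.77]
shift cm [-0.13  0.73 -0.05] rv [ 0.002 -0.002  0.005] min rows 0.1
[[185. 177.]
 [313. 177.]
 [190. 256.]
 [308. 256.]]
```

View pics/w9.png

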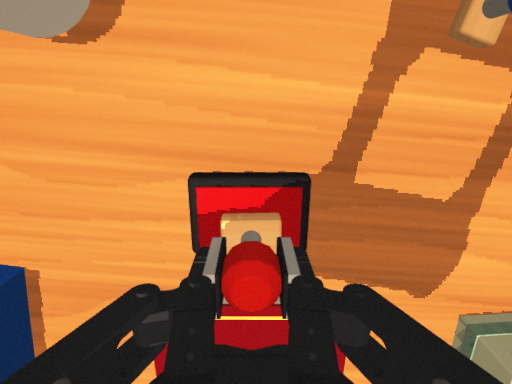

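```bash
python3 -m jog '[255,-0.12,0.3,-0.05,0,0,0, 255,-0.12,0.6,-0.05,0,0,0, 255,-0.12,0.7,-0.05,0,0,0, 255,-0.12,0.7,-0.05,0,0,0]'; python3 -c "
from h import *
st()"
```

```text
clock: 15.8
position: [0.6059, -0.0015, 0.0498]
ee_rot: [-0.706, 0.707, 0.029, -0.03]
contact_force: [-1.0, -0.6, 4.2]
width: 0.0266
t 15.8 p [ 0.6059 -0.0015  0.0498] jaw 94.74 tilt [-0.0009 -0.0002] F [-1.  -0.6  4.2] w 0.0266 q [-0.12  0.47  1.69 -0.    0.98 -1.77]
```

Contact at 4 N. Release and lift straight up.

```bash
python3 -m jog '[150,0,0,0,0,0,0, 60,0,0,0,0,0,0, 0,0,0,0,0,0,0, 0,0,0,0,0,0,0, 0,0,-3,0,0,0,0, 0,0,-8,0,0,0,0, 0,-3,-13,0,0,0,0, 0,-5,-15,0,0,0,0, 0,-5,-15,0,0,0,0, 0,-5,-15,0,0,0,0]'; python3 -c "
from h import *
st()
C=cam('wrist');cv2.imwrite('pics/w10.png',C['im'])
C=cam('top');cv2.imwrite('pics/t10.png',cv2.resize(C['im'][80:290,80:450],None,fx=2.1,fy=2.1,interpolation=cv2.INTER_CUBIC))
"
```

```text
clock: 17.05
position: [0.5563, -0.0055, 0.1982]
ee_rot: [0.707, -0.706, -0.028, 0.03]
contact_force: [1.2, 0.3, -0.2]
width: 0.0853
t 17.05 p [ 0.5563 -0.0055  0.1982] jaw 94.73 tilt [-0.002   0.0002] F [ 1.2  0.3 -0.2] w 0.0853 q [-0.13  0.27  1.6  -0.    1.28 -1.79]
```

View pics/w10.png

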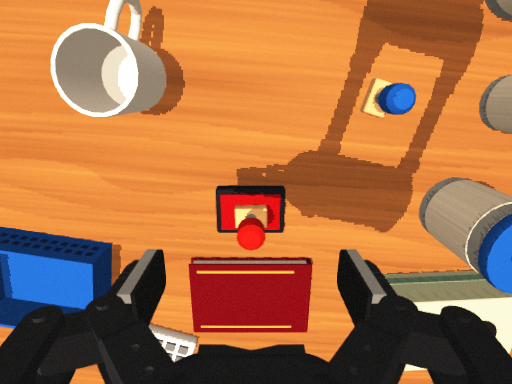

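View pics/t10.png

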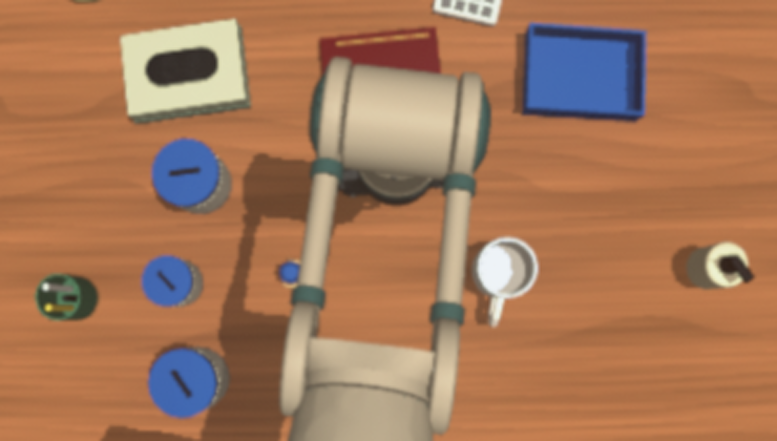

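```bash
python3 -c "
from h import *
plan(.40,.268,.2,94.75)"
```

```text
shift cm [-13.31  -0.18  28.54] rv [-0.005 -0.001 -0.026] min rows 5.0
```

```bash
python3 -m jog '[0,-2.5,0,5,0,0,0, 0,-5,0,10,0,0,0, 0,-8,0,16,0,0,0, 0,-11,0,22,0,0,0, 0,-13,-0.2,27,0,0,0, 0,-13.3,-0.2,28.5,0,0,0, 0,-13.3,-0.2,28.5,0,0,0, 0,-13.3,-0.2,28.5,0,0,0, 0,-13.3,-0.2,28.5,0,0,0]'; python3 -c "
from h import *
st()
C=cam('wrist');cv2.imwrite('pics/w11.png',C['im'])
h=cv2.cvtColor(C['im'],cv2.COLOR_BGR2HSV).astype(int); H,S,V=h[...,0],h[...,1],h[...,2]
blobs(C,(H>105)&(H<125)&(S>120)&(V>40),.09)
"
```

```text
clock: 18.27
position: [0.4009, 0.2662, 0.2011]
ee_rot: [-0.706, 0.707, 0.028, -0.029]
contact_force: [-0.2, -0.8, -0.5]
width: 0.0851
t 18.27 p [0.4009 0.2662 0.2011] jaw 94.61 tilt [-0.0016 -0.0007] F [-0.2 -0.8 -0.5] w 0.0851 q [ 0.44  0.16  1.74  0.    1.24 -1.21]
px [231.6 113.8] A 9031 cen [0.339  0.2461 0.09  ] rect mm [341.4 246. ] [87.9 88.5] 4.6
px [111.8 228.2] A 671 cen [0.4503 0.1414 0.09  ] rect mm [450.5 141.5] [23.2 33.2] 47.0
px [250.2 245.1] A 2915 cen [0.457  0.2708 0.09  ] rect mm [458.2 270.6] [62.7 59.5] 17.7
px [204.4 344. ] A 818 cen [0.5794 0.2314 0.09  ] rect mm [580.4 231.7] [30.4 82.1] 19.6
```

View pics/w11.png

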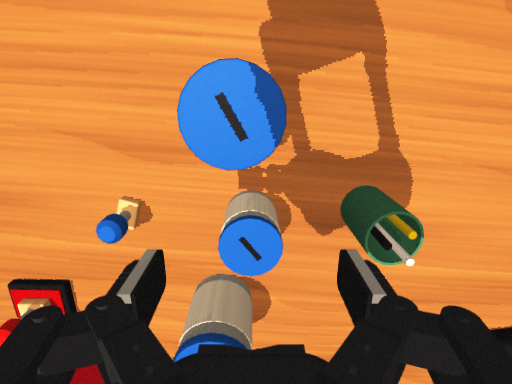

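```bash
python3 -c "
from h import *
plan(.4585,.2695,.036,94.75)"
```

```text
shift cm [ 5.8  16.51 -0.14] rv [ 0.003 -0.017 -0.011] min rows 2.8
```

```bash
python3 -m jog '[0,5.8,0,-0.15,0,0,0, 0,5.8,4,-0.15,0,0,0, 0,5.8,7,-0.15,0,0,0, 0,5.8,7,-0.15,0,0,0, 0,5.8,7,-0.15,0,0,0]'; python3 -c "
from h import *
st();plan(.4585,.2695,.036,94.75)
C=cam('wrist');cv2.imwrite('pics/w12.png',C['im'])
h=cv2.cvtColor(C['im'],cv2.COLOR_BGR2HSV).astype(int); H,S,V=h[...,0],h[...,1],h[...,2]
blobs(C,(H>105)&(H<125)&(S>120)&(V>40),.09)"
```

```text
clock: 18.95
position: [0.4589, 0.2707, 0.1324]
ee_rot: [0.707, -0.706, -0.029, 0.029]
contact_force: [-0.1, -0.4, 0.3]
width: 0.0855
t 18.95 p [0.4589 0.2707 0.1324] jaw 94.69 tilt [0.0004 0.0006] F [-0.1 -0.4  0.3] w 0.0855 q [ 0.4   0.29  1.75  0.    1.1  -1.25]
shift cm [-0.05  9.64 -0.12] rv [-0.004 -0.007  0.003] min rows 1.5
px [221.9  38.5] A 11207 cen [0.3522 0.2465 0.09  ] rect mm [355.9 246.7] [46.4 92.5] 4.4
px [250.  216.1] A 5896 cen [0.4573 0.2707 0.09  ] rect mm [459.  270.6] [61.4 59.9] 32.1
px [ 63.5 197.4] A 1305 cen [0.4543 0.1474 0.09  ] rect mm [454.1 147.1] [22.5 33.2] 36.4
px [184.9 348.7] A 583 cen [0.5743 0.2287 0.09  ] rect mm [571.3 232.6] [17.  41.3] 33.0
```

View pics/w12.png

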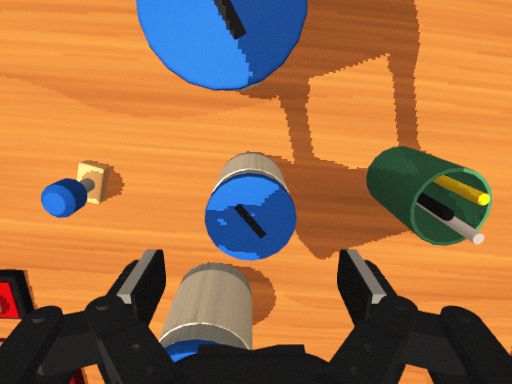

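```bash
python3 -m jog '[0,0,3,0,0,0,0, 0,0,6,0,0,0,0, 0,0,8.5,0,0,0,0, 0,0,9.6,0,0,0,0, 0,0,9.6,0,0,0,0, 120,0,9.6,0,0,0,0, 200,0,9.6,0,0,0,0, 255,0,9.6,0,0,0,0, 255,0,9.6,0,0,0,0, 255,0,9.6,0,0,0,0, 255,0,9.6,0,0,0,0, 255,0,9.6,0,0,0,0]' 50; python3 -c "
from h import *
st()
C=cam('wrist');cv2.imwrite('pics/w13.png',C['im'])"
```

```text
clock: 20.5
position: [0.4588, 0.2709, 0.0368]
ee_rot: [0.707, -0.706, -0.03, 0.029]
contact_force: [-0.5, -1.4, 5.4]
width: 0.0592
t 20.5 p [0.4588 0.2709 0.0368] jaw 94.75 tilt [0.0014 0.0006] F [-0.5 -1.4  5.4] w 0.0592 q [ 0.4   0.4   1.87 -0.    0.87 -1.25]
```

View pics/w13.png

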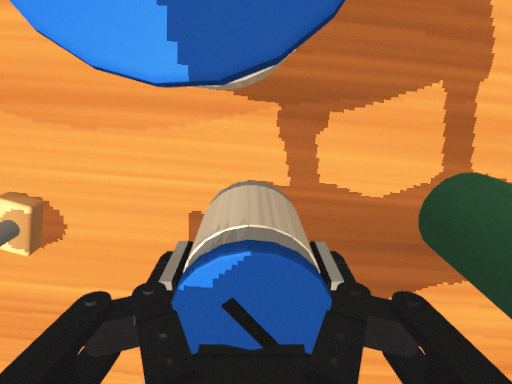

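```bash
python3 -m jog '[255,0,-3,0,0,0,0, 255,0,-8,0,0,0,0, 255,0,-13,0,0,0,0, 255,0,-15,0,0,0,0, 255,0,-15,0,0,0,0]'; python3 -c "
from h import *
st();plan(.6142,-.0968,.17,94.75)"
```

```text
clock: 21.18
position: [0.4589, 0.2713, 0.1872]
ee_rot: [0.707, -0.706, -0.03, 0.028]
contact_force: [0.2, 0.4, -2.2]
width: 0.0591
t 21.18 p [0.4589 0.2713 0.1872] jaw 94.74 tilt [0.0027 0.0019] F [ 0.2  0.4 -2.2] w 0.0591 q [ 0.4   0.24  1.67  0.    1.23 -1.25]
shift cm [ 12.43   1.69 -37.97] rv [-0.012 -0.001  0.02 ] min rows 6.4
```

```bash
python3 -m jog '[255,1,0,-3,0,0,0, 255,2.6,0,-8,0,0,0, 255,4.2,0,-13,0,0,0, 255,5.9,0,-18,0,0,0, 255,7.5,0,-23,0,0,0, 255,9.1,0,-28,0,0,0, 255,10.8,0,-33,0,0,0, 255,12.1,0,-37,0,0,0, 255,12.4,1,-38,0,0,0, 255,12.4,1.5,-38,0,0,0, 255,12.4,1.5,-38,0,0,0, 255,12.4,1.5,-38,0,0,0]'; python3 -c "
from h import *
st();plan(.6142,-.0968,.05,94.75)
C=cam('wrist');cv2.imwrite('pics/w14.png',C['im'])"
```

```text
clock: 22.68
position: [0.6125, -0.0963, 0.1702]
ee_rot: [0.707, -0.706, -0.029, 0.03]
contact_force: [-0.2, 0.2, -2.2]
width: 0.0592
t 22.68 p [ 0.6125 -0.0963  0.1702] jaw 94.83 tilt [-0.0016  0.0004] F [-0.2  0.2 -2.2] w 0.0592 q [-0.27  0.38  1.5  -0.    1.26 -1.92]
shift cm [ 0.18 12.02 -0.07] rv [-0.004  0.01  -0.011] min rows 1.9
```

View pics/w14.png

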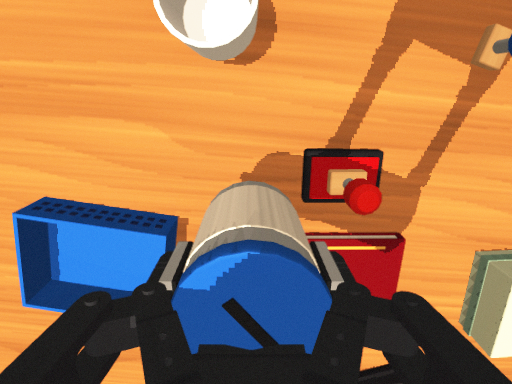

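```bash
python3 -c "
from h import *
C=cam('wrist'); w=p2w(C,[[303,151.5],[383,151.5],[303.5,199],[382,199]],.018);print(w.round(4),w.mean(0))"
python3 -m jog '[255,0.15,3,-0.07,0,0,0, 255,0.15,6,-0.07,0,0,0, 255,0.15,9,-0.07,0,0,0, 255,0.15,11.5,-0.07,0,0,0, 255,0.15,12.1,-0.07,0,0,0, 255,0.15,12.1,-0.07,0,0,0, 255,0.15,12.1,-0.07,0,0,0]'; python3 -c "
from h import *
st();plan(.6142,-.0968,.0368,94.75)"
```

```text
[[ 0.5839 -0.0466  0.018 ]
 [ 0.5769  0.0328  0.018 ]
 [ 0.6331 -0.0393  0.018 ]
 [ 0.6262  0.0427  0.018 ]] [ 0.60501833 -0.00259064  0.018     ]
clock: 23.65
position: [0.6154, -0.0984, 0.0506]
ee_rot: [-0.706, 0.707, 0.03, -0.029]
contact_force: [0.1, 0.1, -1.6]
width: 0.0592
t 23.65 p [ 0.6154 -0.0984  0.0506] jaw 94.75 tilt [ 0.0013 -0.0008] F [ 0.1  0.1 -1.6] w 0.0592 q [-0.27  0.49  1.65 -0.    1.   -1.92]
shift cm [-0.1   1.38  0.17] rv [0.006 0.    0.009] min rows 0.2
```

```bash
python3 -m jog '[255,-0.1,0.6,0.12,0,0,0, 255,-0.1,1.1,0.12,0,0,0, 255,-0.1,1.35,0.12,0,0,0, 255,-0.1,1.35,0.12,0,0,0, 255,-0.1,1.35,0.12,0,0,0]'; python3 -c "
from h import *
st()"
```

```text
clock: 24.28
position: [0.6129, -0.0971, 0.0369]
ee_rot: [0.707, -0.706, -0.029, 0.03]
contact_force: [-2.8, 0.3, 7.0]
width: 0.0596
t 24.27 p [ 0.6129 -0.0971  0.0369] jaw 94.74 tilt [-0.0015  0.0001] F [-2.8  0.3  7. ] w 0.0596 q [-0.27  0.5   1.67 -0.    0.97 -1.92]
```

```bash
python3 -m jog '[120,0,0,0,0,0,0, 50,0,0,0,0,0,0, 0,0,0,0,0,0,0, 0,0,0,0,0,0,0, 0,0,-3,0,0,0,0, 0,0,-8,0,0,0,0, 0,0,-13,0,0,0,0, 0,-5,-15,2,0,0,0, 0,-5,-15,7,0,0,0, 0,-5,-15,7,0,0,0, 0,-5,-15,7,0,0,0]'; python3 -c "
from h import *
st()
C=cam('wrist');cv2.imwrite('pics/w15.png',C['im'])
"
```

```text
clock: 25.65
position: [0.558, -0.0317, 0.1856]
ee_rot: [-0.706, 0.707, 0.029, -0.03]
contact_force: [-0.9, -0.6, 0.8]
width: 0.0853
t 25.65 p [ 0.558  -0.0317  0.1856] jaw 94.79 tilt [-0.0011 -0.0008] F [-0.9 -0.6  0.8] w 0.0853 q [-0.18  0.28  1.61 -0.    1.25 -1.83]
```

View pics/w15.png

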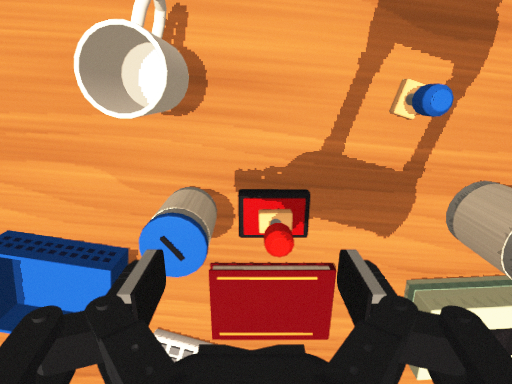

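```bash
python3 -c "
from h import *
C=cam('top')
print(p2w(C,[[110,221]],.085))
h=cv2.cvtColor(C['im'],cv2.COLOR_BGR2HSV).astype(int); H,S,V=h[...,0],h[...,1],h[...,2]
blobs(C,(H>45)&(H<100)&(S>80)&(V<150),.085)
plan(.38,.385,.2,94.75)"
```

```text
[[0.44150553 0.39885566 0.085     ]]
shift cm [-14.33  -1.46  43.05] rv [ 0.002 -0.005 -0.013] min rows 7.3
```

```bash
python3 -m jog '[0,-1.5,-1.5,4,0,0,0, 0,-3,-1.5,9,0,0,0, 0,-5,-1.5,15,0,0,0, 0,-7,-1.5,21,0,0,0, 0,-9,-1.5,27,0,0,0, 0,-11,-1.5,33,0,0,0, 0,-13,-1.5,39,0,0,0, 0,-14.3,-1.5,43,0,0,0, 0,-14.3,-1.5,43,0,0,0, 0,-14.3,-1.5,43,0,0,0, 0,-14.3,-1.5,43,0,0,0]'; python3 -c "
from h import *
st()
C=cam('wrist');cv2.imwrite('pics/w16.png',C['im'])
"
```

```text
clock: 27.12
position: [0.3806, 0.3839, 0.2007]
ee_rot: [-0.706, 0.707, 0.028, -0.029]
contact_force: [-0.1, -0.7, 1.0]
width: 0.0853
t 27.12 p [0.3806 0.3839 0.2007] jaw 94.62 tilt [-0.0015 -0.0008] F [-0.1 -0.7  1. ] w 0.0853 q [ 0.66  0.24  1.63  0.    1.27 -0.99]
```

View pics/w16.png

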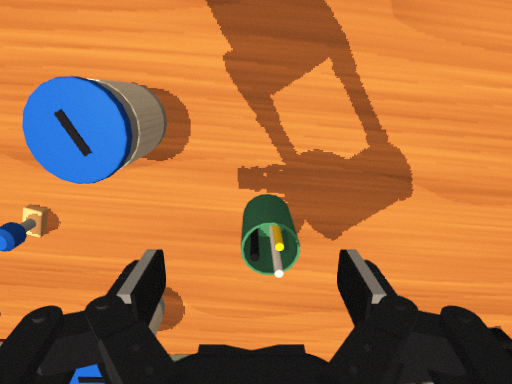

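```bash
cat >> h.py <<'E'
from scipy.optimize import least_squares
def cylfit(C,M,x,y,rings,use=(0,1,2,3)):
    ys,xs=np.where(M); obs=np.array([xs.min()-.5,xs.max()+.5,ys.min()-.5,ys.max()+.5])
    th=np.linspace(0,2*np.pi,73)
    def f(q):
        P=np.concatenate([np.c_[q[0]+r*np.cos(th),q[1]+r*np.sin(th),0*th+z] for z,r in rings])
        u=w2p(C,P); return (np.array([u[:,0].min(),u[:,0].max(),u[:,1].min(),u[:,1].max()])-obs)[list(use)]
    r=least_squares(f,[x,y]); print("cyl",r.x.round(4),"res",r.fun.round(1)); return r.x
def hsv(C):
    h=cv2.cvtColor(C['im'],cv2.COLOR_BGR2HSV).astype(int); return h[...,0],h[...,1],h[...,2]
E
python3 -c "
from h import *
C=cam('wrist');H,S,V=hsv(C)
M=(H>50)&(H<95)&(S>90)&(V>20); M[:180]=0;M[280:]=0;M[:,:230]=0;M[:,310:]=0
cylfit(C,M,.44,.39,((0,.029),(.085,.029)))
cylfit(C,M,.44,.39,((0,.029),(.085,.029)),(0,1,2))
cylfit(C,M,.44,.39,((0,.029),(.085,.029)),(0,1,3))
"
```

```text
cyl [0.4426 0.4081] res [-0.7  0.7 -1.2  1.2]
cyl [0.4442 0.4083] res [-0.6  0.6  0.1]
cyl [0.4413 0.408 ] res [-0.7  0.7  0.1]
```

```bash
python3 -c "
from h import *
plan(.4425,.4075,.14,94.75)"
```

```text
shift cm [6.38 6.08 1.84] rv [ 0.002 -0.017 -0.01 ] min rows 1.4
```

```bash
python3 -m jog '[0,3,2,1,0,0,0, 0,6.4,4,1.8,0,0,0, 0,6.4,6,1.8,0,0,0, 0,6.4,6,1.8,0,0,0, 0,6.4,6,1.8,0,0,0]'; python3 -c "
from h import *
st()
C=cam('wrist');cv2.imwrite('pics/w17.png',C['im']);H,S,V=hsv(C)
M=(H>50)&(H<95)&(S>90)&(V>20); M[:100]=0;M[270:]=0;M[:,:170]=0;M[:,330:]=0
cylfit(C,M,.44,.4,((0,.029),(.085,.029)))
"
```

```text
clock: 27.85
position: [0.4423, 0.4082, 0.1416]
ee_rot: [0.707, -0.706, -0.029, 0.029]
contact_force: [0.2, 0.7, -0.6]
width: 0.0855
t 27.85 p [0.4423 0.4082 0.1416] jaw 94.7 tilt [-0.0006  0.0005] F [ 0.2  0.7 -0.6] w 0.0855 q [ 0.63  0.38  1.59  0.    1.18 -1.02]
cyl [0.4419 0.4079] res [-1.   1.  -1.1  1.1]
```

View pics/w17.png

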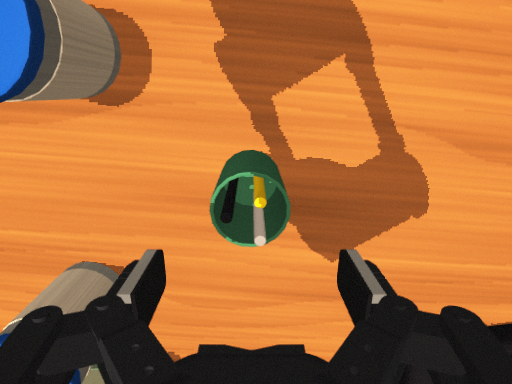

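```bash
python3 -m jog '[0,0,3,0,0,0,0, 0,0,6,0,0,0,0, 0,0,8.5,0,0,0,0, 0,0,9.4,0,0,0,0, 0,0,9.4,0,0,0,0, 120,0,9.4,0,0,0,0, 200,0,9.4,0,0,0,0, 255,0,9.4,0,0,0,0, 255,0,9.4,0,0,0,0, 255,0,9.4,0,0,0,0, 255,0,9.4,0,0,0,0, 255,0,9.4,0,0,0,0]' 50; python3 -c "
from h import *
st()
C=cam('wrist');cv2.imwrite('pics/w18.png',C['im'])"
```

```text
clock: 29.4
position: [0.4426, 0.4088, 0.0486]
ee_rot: [0.707, -0.706, -0.03, 0.029]
contact_force: [0.3, -0.6, 6.5]
width: 0.057
t 29.4 p [0.4426 0.4088 0.0486] jaw 94.74 tilt [0.0009 0.0012] F [ 0.3 -0.6  6.5] w 0.057 q [ 0.63  0.47  1.7   0.    0.97 -1.02]
```

View pics/w18.png

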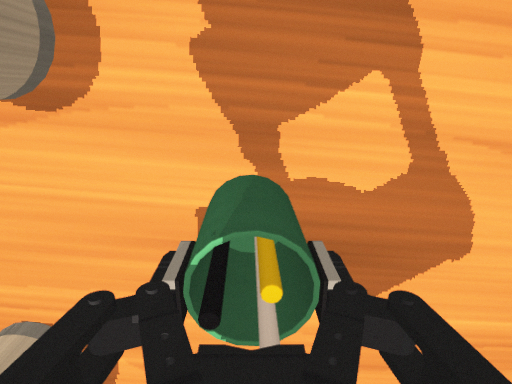

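```bash
python3 -m jog '[255,0,-3,0,0,0,0, 255,0,-8,0,0,0,0, 255,0,-13,0,0,0,0, 255,0,-16,0,0,0,0, 255,0,-16,0,0,0,0]'; python3 -c "
from h import *
st();plan(.5982,.0917,.2,94.75)"
```

```text
clock: 30.08
position: [0.4433, 0.4094, 0.2096]
ee_rot: [0.708, -0.705, -0.031, 0.028]
contact_force: [0.5, -0.4, -2.5]
width: 0.0566
t 30.07 p [0.4433 0.4094 0.2096] jaw 94.74 tilt [0.0038 0.0038] F [ 0.5 -0.4 -2.5] w 0.0566 q [ 0.63  0.33  1.48  0.    1.33 -1.02]
shift cm [ 12.81   0.9  -32.95] rv [-0.025 -0.001  0.029] min rows 5.7
```

```bash
python3 -m jog '[255,1,0,-3,0,0,0, 255,2.8,0,-8,0,0,0, 255,5,0,-13,0,0,0, 255,7,0,-18,0,0,0, 255,9,0,-23,0,0,0, 255,11,0,-28,0,0,0, 255,12.4,0,-32,0,0,0, 255,12.8,0.9,-33,0,0,0, 255,12.8,0.9,-33,0,0,0, 255,12.8,0.9,-33,0,0,0, 255,12.8,0.9,-33,0,0,0]'; python3 -c "
from h import *
st();plan(.5982,.0917,.065,94.75)
C=cam('wrist');cv2.imwrite('pics/w19.png',C['im'])"
```

```text
clock: 31.45
position: [0.5964, 0.0915, 0.1977]
ee_rot: [0.707, -0.706, -0.029, 0.03]
contact_force: [-0.1, -0.0, -1.8]
width: 0.0571
t 31.45 p [0.5964 0.0915 0.1977] jaw 94.84 tilt [-0.0014  0.0004] F [-0.1 -0.  -1.8] w 0.0571 q [ 0.04  0.34  1.5   0.    1.31 -1.62]
shift cm [ 0.2  13.27 -0.  ] rv [-0.004  0.011 -0.01 ] min rows 2.1
```

View pics/w19.png

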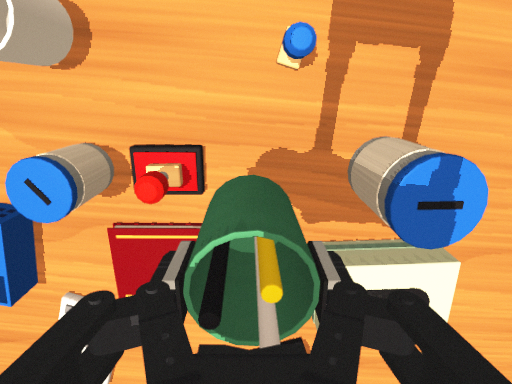

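```bash
python3 -c "
from h import *
C=cam('wrist'); w=p2w(C,[[131,148],[203.5,147],[134,193],[204,193]],.018);print(w.round(4),w.mean(0))"
python3 -m jog '[255,0.1,3,0,0,0,0, 255,0.1,7,0,0,0,0, 255,0.1,11,0,0,0,0, 255,0.1,13,0,0,0,0, 255,0.1,13.2,0,0,0,0, 255,0.1,13.2,0,0,0,0, 255,0.1,13.2,0,0,0,0]'; python3 -c "
from h import *
st();plan(.5982,.0917,.0486,94.75)"
```

```text
[[ 0.5839 -0.0387  0.018 ]
 [ 0.5764  0.0395  0.018 ]
 [ 0.635  -0.0371  0.018 ]
 [ 0.6283  0.0419  0.018 ]] [0.60592316 0.00140329 0.018     ]
clock: 32.42
position: [0.5988, 0.0904, 0.0671]
ee_rot: [-0.706, 0.706, 0.03, -0.029]
contact_force: [-0.2, 0.5, -1.8]
width: 0.0571
t 32.42 p [0.5988 0.0904 0.0671] jaw 94.75 tilt [0.0016 0.0001] F [-0.2  0.5 -1.8] w 0.0571 q [ 0.03  0.45  1.67  0.    1.02 -1.62]
shift cm [-0.05  1.85  0.14] rv [0.001 0.    0.012] min rows 0.3
```

```bash
python3 -m jog '[255,0,0.8,0.2,0,0,0, 255,0,1.5,0.2,0,0,0, 255,0,1.85,0.2,0,0,0, 255,0,1.85,0.2,0,0,0, 255,0,1.85,0.2,0,0,0]'; python3 -c "
from h import *
st()"
```

```text
clock: 33.05
position: [0.5973, 0.0923, 0.0485]
ee_rot: [0.707, -0.706, -0.029, 0.03]
contact_force: [-3.0, -0.3, 8.1]
width: 0.057
t 33.05 p [0.5973 0.0923 0.0485] jaw 94.74 tilt [-0.0013  0.0001] F [-3.  -0.3  8.1] w 0.057 q [ 0.04  0.47  1.69  0.    0.98 -1.62]
```

```bash
python3 -m jog '[120,0,0,0,0,0,0, 50,0,0,0,0,0,0, 0,0,0,0,0,0,0, 0,0,0,0,0,0,0, 0,0,-3,0,0,0,0, 0,0,-8,0,0,0,0, 0,0,-13,0,0,0,0, 0,-5,-16,-2,0,0,0, 0,-6,-18,-7,0,0,0, 0,-6,-18,-9.2,0,0,0, 0,-6,-18,-9.2,0,0,0, 0,-6,-18,-9.2,0,0,0]'; python3 -c "
from h import *
st()
C=cam('wrist');cv2.imwrite('pics/w20.png',C['im'])
H,S,V=hsv(C)
M=(H>50)&(H<95)&(S>90)&(V>20); M[:,450:]=0;M[:,:250]=0; M[:130]=0; M[300:]=0
n,l,s,c=cv2.connectedComponentsWithStats(M.astype(np.uint8)); i=1+s[1:,4].argmax(); print(s[i])
cylfit(C,l==i,.6,.09,((0,.029),(.085,.029)))
B=(H>105)&(H<125)&(S>120)&(V>40); B[:,:130]=0
n,l,s,c=cv2.connectedComponentsWithStats(B.astype(np.uint8)); print(s[s[:,4]>200],c[s[:,4]>200])
blobs(C,((H<4)|(H>172))&(S>150),.018)
blobs(C,B,.09,200)
print(p2w(C,c[s[:,4]>200],.09))
"
```

```text
clock: 34.55
position: [0.5453, -0.0038, 0.2267]
ee_rot: [0.707, -0.706, -0.028, 0.03]
contact_force: [0.1, 0.4, -0.5]
width: 0.0856
t 34.55 p [ 0.5453 -0.0038  0.2267] jaw 94.74 tilt [-0.0024  0.0008] F [ 0.1  0.4 -0.5] w 0.0856 q [-0.13  0.24  1.57  0.    1.34 -1.79]
[ 299  185   66   73 2466]
cyl [0.5969 0.0917] res [-0.9  0.7 -0.7  0.7]
[[     0      0    512    384 190213]
 [   364     96     32     27    698]
 [   130    207     56     55   2184]
 [   453    208     59     78   3513]] [[251.92785456 190.29492201]
 [379.98997135 108.76504298]
 [157.0952381  232.36996337]
 [485.35781383 247.77967549]]
px [247.8 215.7] A 1721 cen [ 0.6121 -0.0013  0.018 ] rect mm [ 6.189e+02 -6.000e-01] [68.5 68.9] 4.7
px [248.6 289.6] A 6577 cen [0.7212 0.0086 0.018 ] rect mm [722.1   7.9] [112.3 151. ] 4.7
px [380.  108.8] A 698 cen [0.4691 0.1075 0.09  ] rect mm [469.5 107.2] [22.8 28.9] 5.4
px [157.1 232.4] A 2184 cen [ 0.6084 -0.0938  0.09  ] rect mm [610.9 -93.4] [56.6 60. ] 87.4
px [485.4 247.8] A 3513 cen [0.599  0.2522 0.09  ] rect mm [604.1 250.4] [95.2 63.4] 20.8
[[ 0.55547243 -0.00110787  0.09      ]
 [ 0.46909953  0.10747139  0.09      ]
 [ 0.60835462 -0.09381093  0.09      ]
 [ 0.59896946  0.25222634  0.09      ]]
```

View pics/w20.png

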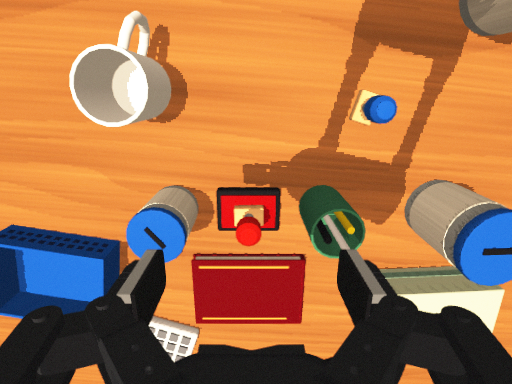

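```bash
python3 -c "
from h import *
C=cam('wrist')
H,S,V=hsv(C)
B=(H>105)&(H<125)&(S>120)&(V>40)
n,l,s,c=cv2.connectedComponentsWithStats(B.astype(np.uint8));
i=l[232,157]; M=(l==i); M[:,:122]=0; print(s[i])
cylfit(C,M,.61,-.1,((.08,.031),(.09,.031)),(1,2,3))
i=l[108,380]
cylfit(C,l==i,.47,.12,((.042,.014),(.06,.014),(.064,.01)))
plan(.42,.123,.2,94.75); plan(.4698,.1234,.1,94.75)
"
```

```text
[ 126  207   60   55 2227]
cyl [ 0.6137 -0.0974] res [-0.  -1.5  1.7]
cyl [0.4695 0.1231] res [-1.1  1.  -0.9  1. ]
shift cm [-11.43   2.7   13.65] rv [-0.006  0.006 -0.017] min rows 2.9
shift cm [-6.44 12.69 13.26] rv [-0.006  0.006 -0.017] min rows 3.1
```

```bash
python3 -m jog '[0,-4,0,5,0,0,0, 0,-6.4,2,10,0,0,0, 0,-6.4,7,13.2,0,0,0, 0,-6.4,11,13.2,0,0,0, 0,-6.4,12.5,13.2,0,0,0, 0,-6.4,12.5,13.2,0,0,0, 0,-6.4,12.5,13.2,0,0,0]'; python3 -c "
from h import *
st();C=cam('wrist');H,S,V=hsv(C)
cv2.imwrite('pics/w21.png',C['im'])
B=(H>105)&(H<125)&(S>120)&(V>40);B[:,:180]=0;B[:,320:]=0;B[:100]=0;B[300:]=0
cylfit(C,B,.47,.12,((.042,.014),(.06,.014),(.064,.01)))
plan(.4696,.1233,.031,94.75)
"
```

```text
clock: 35.52
position: [0.4713, 0.1223, 0.1029]
ee_rot: [0.707, -0.706, -0.029, 0.03]
contact_force: [-0.1, 0.5, 0.7]
width: 0.0854
t 35.52 p [0.4713 0.1223 0.1029] jaw 94.78 tilt [-0.0001  0.0002] F [-0.1  0.5  0.7] w 0.0854 q [ 0.11  0.26  1.88  0.    1.   -1.54]
cyl [0.4695 0.1233] res [-1.1  1.1 -1.1  1.2]
shift cm [-0.19  7.22  0.13] rv [-0.001  0.001  0.004] min rows 1.2
```

View pics/w21.png

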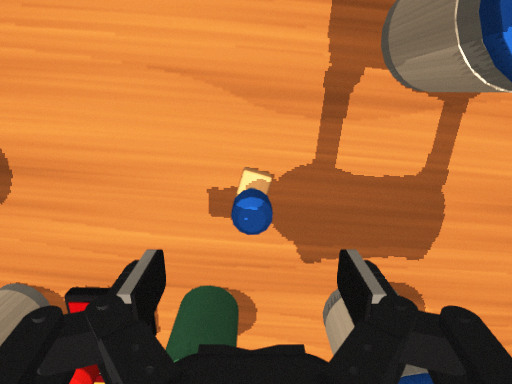

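```bash
python3 -m jog '[0,-0.2,3,0.1,0,0,0, 0,-0.2,6,0.1,0,0,0, 0,-0.2,7.1,0.1,0,0,0, 0,-0.2,7.1,0.1,0,0,0, 100,-0.2,7.1,0.1,0,0,0, 180,-0.2,7.1,0.1,0,0,0, 255,-0.2,7.1,0.1,0,0,0, 255,-0.2,7.1,0.1,0,0,0, 255,-0.2,7.1,0.1,0,0,0, 255,-0.2,7.1,0.1,0,0,0, 255,-0.2,7.1,0.1,0,0,0, 255,-0.2,7.1,0.1,0,0,0]' 40; python3 -m jog '[255,0,-4,0,0,0,0, 255,0,-10,0,0,0,0, 255,0,-15,0,0,0,0, 255,0,-18,0,0,0,0, 255,0,-18,0,0,0,0]'; python3 -c "
from h import *
st();C=cam('wrist')
cv2.imwrite('pics/w22.png',C['im'])
plan(.713,-.243,.21,94.75)
"
```

```text
clock: 37.08
position: [0.469, 0.1226, 0.032]
ee_rot: [-0.706, 0.707, 0.029, -0.029]
contact_force: [-1.1, -0.4, 5.6]
width: 0.0267
clock: 37.7
position: [0.4702, 0.1229, 0.2135]
ee_rot: [0.707, -0.706, -0.031, 0.028]
contact_force: [0.2, -0.3, -1.2]
width: 0.0262
t 37.7 p [0.4702 0.1229 0.2135] jaw 94.75 tilt [0.0043 0.0006] F [ 0.2 -0.3 -1.2] w 0.0262 q [ 0.11  0.15  1.72  0.    1.27 -1.54]
shift cm [ 21.31   0.15 -38.46] rv [-0.001 -0.001 -0.   ] min rows 7.0
```

View pics/w22.png

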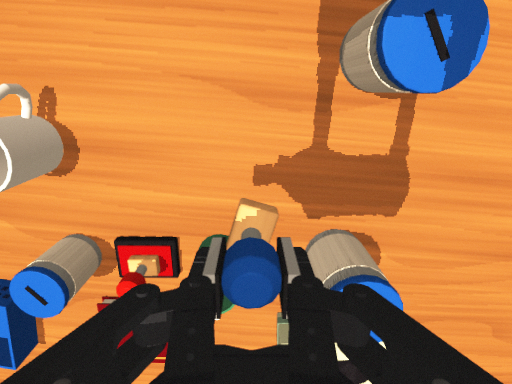

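```bash
python3 -c "
from h import *
plan(.713,-.25,.21,94.75)"; python3 -m jog '[255,1.5,0,-3,0,0,0, 255,4,0,-8,0,0,0, 255,7,0,-13,0,0,0, 255,10,0,-18,0,0,0, 255,13,0,-23,0,0,0, 255,16,0,-29,0,0,0, 255,19,0,-34,0,0,0, 255,21.2,0,-38,0,0,0, 255,21.3,0,-39,0,0,0, 255,21.3,0,-39.1,0,0,0, 255,21.3,0,-39.1,0,0,0, 255,21.3,0,-39.1,0,0,0]'; python3 -c "
from h import *
st();C=cam('wrist')
cv2.imwrite('pics/w23.png',C['im'])
"
```

```text
shift cm [ 21.25   0.15 -39.16] rv [-0.001 -0.001 -0.   ] min rows 7.1
clock: 39.25
position: [0.7129, -0.2478, 0.2114]
ee_rot: [0.707, -0.706, -0.029, 0.03]
contact_force: [0.2, 0.4, -0.2]
width: 0.0262
t 39.25 p [ 0.7129 -0.2478  0.2114] jaw 94.82 tilt [-0.0013  0.0004] F [ 0.2  0.4 -0.2] w 0.0262 q [-0.43  0.56  1.08 -0.    1.49 -2.08]
```

View pics/w23.png

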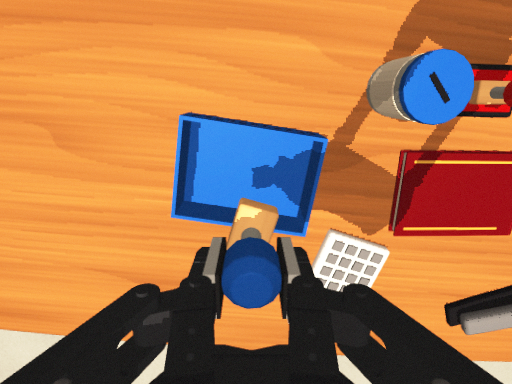

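```bash
python3 -c "
from h import *
C=cam('wrist');w=p2w(C,[[182,114],[327,136],[306,235],[173,216]],.05);print(w.round(3),w.mean(0))
plan(.713,-.25,.042,94.75)"
```

```text
[[ 0.659 -0.32   0.05 ]
 [ 0.668 -0.175  0.05 ]
 [ 0.778 -0.18   0.05 ]
 [ 0.768 -0.328  0.05 ]] [ 0.71830165 -0.25054333  0.05      ]
shift cm [-0.02 16.97 -0.18] rv [ 0.     0.007 -0.006] min rows 2.7
```

```bash
python3 -m jog '[255,0.3,4,-0.2,0,0,0, 255,0.3,9,-0.2,0,0,0, 255,0.3,13,-0.2,0,0,0, 255,0.3,15.5,-0.2,0,0,0, 255,0.3,16.9,-0.2,0,0,0, 255,0.3,16.9,-0.2,0,0,0, 255,0.3,16.9,-0.2,0,0,0]'; python3 -c "
from h import *
st()"
```

```text
clock: 40.22
position: [0.7173, -0.2515, 0.0437]
ee_rot: [-0.706, 0.707, 0.03, -0.029]
contact_force: [0.4, 0.3, 0.3]
width: 0.0265
t 40.23 p [ 0.7173 -0.2515  0.0437] jaw 94.75 tilt [ 0.0013 -0.0013] F [0.4 0.3 0.3] w 0.0265 q [-0.43  0.67  1.3  -0.    1.17 -2.08]
```

```bash
python3 -m jog '[255,0,0.5,0,0,0,0, 255,0,0.7,0,0,0,0, 255,0,0.7,0,0,0,0, 150,0,0.7,0,0,0,0, 90,0,0.7,0,0,0,0, 90,0,0.7,0,0,0,0, 90,0,0.7,0,0,0,0, 90,0,-3,0,0,0,0, 90,0,-9,0,0,0,0, 90,0,-15,0,0,0,0, 60,-5,-17,0,0,0,0, 0,-10,-17,0,0,0,0]'; python3 -m jog '[0,-12,-2,6,0,0,0, 0,-12,-2,12,0,0,0, 0,-17,-2,15,0,0,0, 0,-17,-2,15,0,0,0, 0,-17,-2,15,0,0,0, 0,-17,-2,15,0,0,0]'; python3 -c "
from h import *
st();C=cam('wrist')
cv2.imwrite('pics/w24.png',C['im'])
"
```

```text
clock: 41.72
position: [0.6173, -0.2601, 0.2149]
ee_rot: [-0.705, 0.708, 0.031, -0.028]
contact_force: [-0.4, 0.1, 0.4]
width: 0.0815
clock: 42.48
position: [0.4359, -0.1245, 0.2329]
ee_rot: [-0.706, 0.707, 0.03, -0.029]
contact_force: [0.5, -1.3, 0.2]
width: 0.0852
t 42.48 p [ 0.4359 -0.1245  0.2329] jaw 94.75 tilt [ 0.0008 -0.0012] F [ 0.5 -1.3  0.2] w 0.0852 q [-0.43  0.09  1.74 -0.    1.31 -2.08]
```

View pics/w24.png

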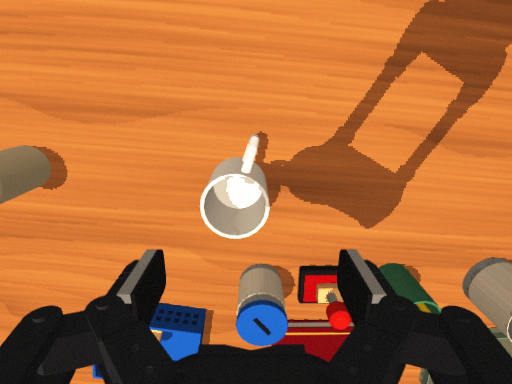

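Retreat to the left front so the top and side cameras have a clear view for the final check.

```bash
python3 -c "
from h import *
plan(.30,.0,.28,94.75)"; python3 -m jog '[0,-4,-2,3,0,0,0, 0,-9,-4,7,0,0,0, 0,-13,-4.5,12,0,0,0, 0,-13,-4.5,12,0,0,0, 0,-13,-4.5,12,0,0,0, 0,-13,-4.5,12,0,0,0]'; python3 -c "
from h import *
st();C=cam('top')
cv2.imwrite('pics/t25.png',cv2.resize(C['im'][80:290,80:450],None,fx=2.1,fy=2.1,interpolation=cv2.INTER_CUBIC))
H,S,V=hsv(C); blobs(C,((H<6)|(H>172))&(S>150),.018); blobs(C,(H>105)&(H<125)&(S>120)&(V>40),.09)
S=cam('side'); cv2.imwrite('pics/s25.png',cv2.resize(S['im'][100:340,150:430],None,fx=2.5,fy=2.5,interpolation=cv2.INTER_CUBIC))
"
```

```text
shift cm [-12.55  -4.75  13.55] rv [ 0.007 -0.003  0.001] min rows 3.1
clock: 43.28
position: [0.2972, -0.0161, 0.2774]
ee_rot: [-0.706, 0.707, 0.028, -0.029]
contact_force: [-0.5, 1.0, -0.9]
width: 0.0855
t 43.27 p [ 0.2972 -0.0161  0.2774] jaw 94.69 tilt [-0.0015 -0.0004] F [-0.5  1.  -0.9] w 0.0855 q [-0.29 -0.19  1.89 -0.    1.45 -1.94]
px [260.9 114.7] A 1795 cen [0.7233 0.008  0.018 ] rect mm [725.    7.1] [104.4 150.2] 4.6
px [265.8 157.5] A 359 cen [ 0.6063 -0.0027  0.018 ] rect mm [606.7  -2.5] [46.9 69.7] 4.7
px [356.2 115.2] A 1745 cen [ 0.7016 -0.2363  0.09  ] rect mm [ 706.6 -241.7] [142.8 105. ] 85.6
px [303.  150.2] A 385 cen [ 0.6125 -0.0965  0.09  ] rect mm [612.  -96.5] [55.5 56.1] 43.5
px [168. 162.] A 704 cen [0.5895 0.2462 0.09  ] rect mm [589.5 246.3] [77.4 75.5] 44.4
px [166.6 261.8] A 725 cen [0.3375 0.251  0.09  ] rect mm [337.1 250.1] [76.5 75.2] 89.6
px [510.4 338.8] A 52 cen [ 0.1061 -0.6413  0.09  ] rect mm [ 113.2 -640. ] [71.1  6.2] 1.8
```

View pics/t25.png

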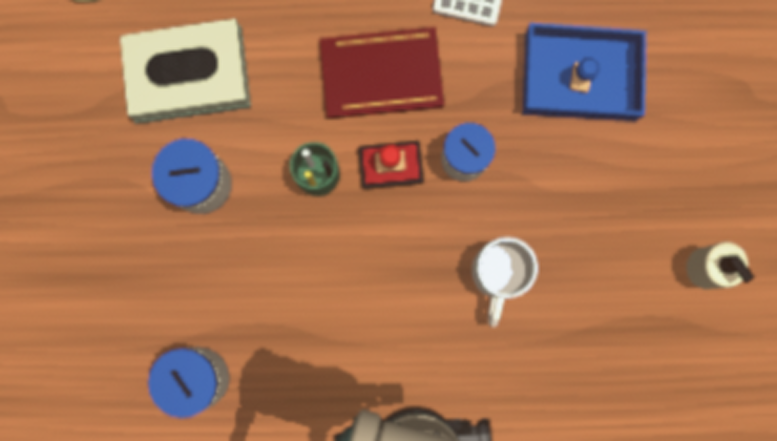

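View pics/s25.png

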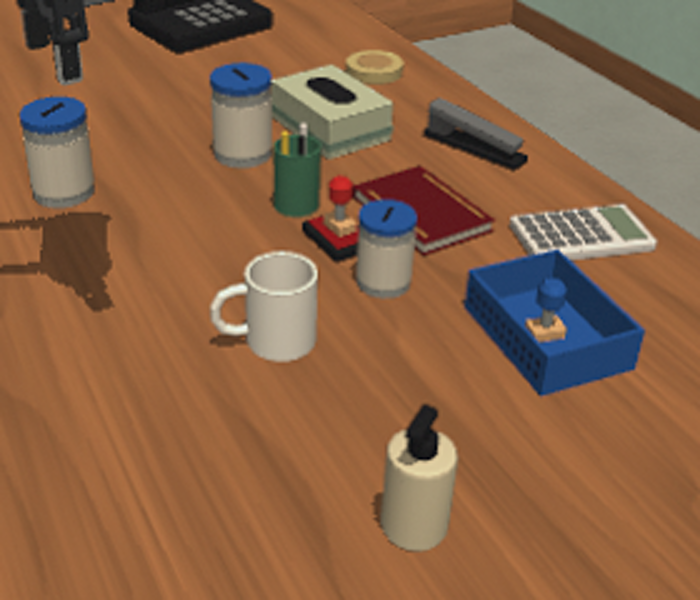

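```bash
python3 -c "
from h import *
sign_off(); st()"
```

```text
the job is handed in; nothing more can be done
the job is handed in; nothing more can be done
```

The sign-in desk is set out as asked and the job is handed in, at about 43 s on the robot clock. I moved things in the order you gave them: pad, red stamp, smallest tin, pen pot, then the blue stamp into the basket.

What the last camera checks showed:

- **Ink pad:** it lies parallel to the book to within about 0.1° and is centred on its near edge to under 1 mm. The gap to the book reads about 38 mm from the top camera and about 39.5 mm from the wrist camera.
- **Red stamp:** it stands upright on the middle of the pad, judged by eye in the pictures.
- **Tin and pen pot:** both stand in line with the pad, the tin at the basket end and the pot at the other. Their gaps to the pad work out at about 25 mm by the wrist camera. By the top camera the tin's is about 1 mm less; the pot I did not measure there.
- **Blue stamp:** it is standing in the basket.
- **Mug and pump bottle:** both look unmoved in the top view, compared by eye with the first picture.

The cameras disagreed by 1–3 mm on some positions, such as the book's near edge and the pad's centre along its length. I aimed at values between the two readings. No check failed, and the highest force reading I saw was about 8 N.

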